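# Pack the camera away and stack the photo boxes on its chest

## Task

Open the wooden chest, lay the compact camera flat inside with its lens up, and shut the lid fully again. Then stack the three checked photo boxes flat on the grey felt square of the shut lid, each centred on what is below: the blue one first, the green one on it, the red one on top. Leave the coffee mug where it stands.

Things in the scene. Friction and masses are not known exactly. Their poses are not given: they have to be found in the camera images.
- chest: Open-topped wooden chest, fixed to the desk, 170 (x) x 190 (y) x 80 mm high without its lid, walls and floor 8 mm thick. Origin: centre of its underside, on the desk; x points from its front (the knob side, towards the robot) to its back (the hinge side), z up. The lid's hinge line runs along the chest's y through x = +85 mm, z = 80 mm.
- lid (a joint): Angle in rad of the chest's lid, a pale wooden board 170 x 190 x 10 mm lying on the rim: 0 shut (its top then 90 mm above the desk), growing as the front edge swings up and back about the hinge line at the chest's back; 1.57 upright, stop at 1.9. It starts shut or up to 0.3 rad ajar. The hinge is stiff: the lid stays wherever it is left, and takes about 5 N at the knob to move.
- lid_knob (a point): Centre of the lid's brass T-knob: a round bar 40 mm long (along the chest's y), 16 mm thick, on a slim stem; its axis is 28 mm above the lid's top, 18 mm behind the front edge. Lid shut, it is 152 mm to the front of the hinge line and 38 mm above it. Pinched by the bar's two ends (fingers closing along y) it turns between upright fingers as the lid swings. Axes turn with the lid.
- lid_mark (a point): Centre of the grey felt square (90 x 90 mm, flush) on the lid's top face: the place for the stack. With the lid shut, it is 15 mm behind the chest's centre, 90 mm above the desk. Axes turn with the lid; as the chest's when shut.
- camera_mid (a point): Centre (half-way up the body) of the compact camera: a black rigid body 100 (x) x 60 (y) x 28 (z) mm lying on its back on the desk, with a silver and black lens barrel, 46 mm across, standing 12 mm further up from its upper face, 8 mm along x from the middle. z is up, the way the lens looks. Grasp it across its 60 mm width. About 250 g.
- blue_box_mid (a point): Centre (half-way up) of the large photo box: a closed rigid blue cardboard box with white checks and a small yellow sticky note on top, 110 (its x) x 62 (its y) x 36 (z) mm, lying flat on the desk, z up. Grasp it across its 62 mm width. About 250 g.
- green_box_mid (a point): Centre (half-way up) of the middle photo box: a closed rigid green cardboard box with white checks and a small yellow sticky note on top, 85 (its x) x 54 (its y) x 32 (z) mm, lying flat on the desk, z up. Grasp it across its 54 mm width. About 160 g.
- red_box_mid (a point): Centre (half-way up) of the small photo box: a closed rigid red cardboard box with white checks and a small yellow sticky note on top, 60 (its x) x 46 (its y) x 28 (z) mm, lying flat on the desk, z up. Grasp it across its 46 mm width. About 100 g.
- mug: Blue ceramic coffee mug standing on the desk, 80 mm across, 85 mm high, handle at its +y side; origin at the centre of its underside. To be left alone.
Not all that is in view belongs to the job. Leave any orange look-alike of the part that bears blue_box_mid alone.

How it is judged:
On the way, in this order (a step that is already met when the one before it is completed fails the run):
1. the camera lies lens up inside the open chest (x of camera_mid in the frame of chest between -0.06 and 0.06 m and y of camera_mid in the frame of chest between -0.07 and 0.07 m and z of camera_mid in the frame of chest below 0.032 m and angle between camera_mid's own z axis and vertical below 0.2 rad and value of joint lid above 0.5 rad), for 0.2 s.
2. the lid is shut over the camera (x of camera_mid in the frame of chest between -0.06 and 0.06 m and y of camera_mid in the frame of chest between -0.07 and 0.07 m and z of camera_mid in the frame of chest below 0.032 m and angle between camera_mid's own z axis and vertical below 0.2 rad and value of joint lid below 0.05 rad), for 0.2 s.
3. the blue box lies on the grey felt square of the shut lid (value of joint lid below 0.05 rad and horizontal distance between blue_box_mid and lid_mark below 0.018 m and height (world z) of blue_box_mid between 0.102 and 0.114 m and angle between blue_box_mid's own z axis and vertical below 0.1 rad), for 0.2 s.
4. the green box lies on the blue box (all of step 3 and horizontal distance between green_box_mid and blue_box_mid below 0.012 m and height (world z) of green_box_mid between 0.136 and 0.148 m and angle between green_box_mid's own z axis and vertical below 0.1 rad), for 0.2 s.
5. the red box lies on the green box (all of step 4 and horizontal distance between red_box_mid and green_box_mid below 0.012 m and height (world z) of red_box_mid between 0.166 and 0.178 m and angle between red_box_mid's own z axis and vertical below 0.1 rad), for 0.2 s.
At the end, for the whole second after the job is handed in: Camera flat in the chest, lens up; lid shut (under 0.05 rad); blue box level on the lid within 18 mm of the grey felt square's centre, green on blue and red on green, each centred within 12 mm; all released and at rest (all of step 5 and x of camera_mid in the frame of chest between -0.06 and 0.06 m and y of camera_mid in the frame of chest between -0.07 and 0.07 m and z of camera_mid in the frame of chest below 0.032 m and angle between camera_mid's own z axis and vertical below 0.2 rad and linear speed of each of camera, blue_box, green_box, red_box below 0.02 m/s); the robot touches nothing.
It fails at once if the coffee mug is pushed more than 30 mm or tipped (distance of mug from where it was at the start of the episode above 0.03 m or angle between mug's own z axis and vertical above 0.4 rad).
It also fails if it takes over 144 s, if anything falls off the work surface, if the arm or the gripper's body presses on something with over 40 N, if the wrist force passes 120 N, or if a joint passes its speed limit or range.

## Robot

A 7-joint arm with a two-finger parallel gripper is mounted at the origin on the work surface. World frame = base frame: x ahead of the robot, y to its left, z up, the work surface at z = 0. Lengths are in m, angles in rad, forces in N, time in s.
With the tool pointing down it reaches from about 0.425 to 1.025 m from the base axis. Payload 9.4 kg.
Tool frame: the origin (TCP) lies on the centre line of the jaws, within the pads' length; the fingertips stand 11 mm ahead of it and the grasp point (between the pads) lies 8 mm behind it; z points along the fingers, y is the line along which they close (so a half turn about z gives the same grasp; the last joint's range is limited). The gripper opens to 85 mm and grips with 20 to 120 N. Pads are 22 mm wide; open, the fingers measure 114 mm over their backs; the gripper's body (76 mm by 85 mm) begins 54 mm behind the grasp point. The pads swing forward as they close: fully open they stand 13 mm farther back than shut.
Start: joints at [-1.308, 0.599, -0.003, 1.599, 0.002, 0.943, -0.08], TCP at [0.242, 0.684, 0.219] pointing down, gripper open.
Joint ranges: [-2.57, 2.57], [-0.35, 1.97], [-1.29, 1.29], [0.11, 2.56], [-1.05, 4.19], [0.11, 1.86], [-2.63, 2.63]. Speed limits (rad/s): [2.22, 2.22, 3.01, 3.01, 3.14, 3.14, 3.14].

## Interface

Orientations are given as a 3x3 rotation matrix whose columns are the frame's x, y, z axes.
In Python, from workcell import arm gives the robot as it stands.
- The arm moves only by the shell command python3 -m creep 'ROWS' [OPENING] [FORCE]. ROWS is a JSON object of lists of equal length, an entry for each row: "xyz": the shift along the tool's x, y, z in cm, a list of three; "roll": the turn about the tool's z in degrees. In form: {"xyz": [[x, y, z], ...], "roll": [roll, ...]}. A call has 1 to 10 rows; each row shifts and turns the commanded pose from where the row before left it, along the tool's axes as they then stand; what a row does not reach is not made up. A row lasts 1/10 s, in which the tool goes at most 50 mm and 8.59 degrees, less where a joint would pass 70% of its speed; a pose out of reach is approached as far as the arm can. A call with a gripper value outside its range is refused whole. OPENING is the finger opening in cm, from 0 to 8.54, set as the call begins (- or left out, the last holds). The fingers move at their own pace and stop on an object; FORCE is the grip in N (left out, the last holds). Time passes only in rows, so rows that do not move let the fingers close. It gives the time, the measured TCP pose, the force, the opening and the grip force at its end, in the units of the state.
- arm.read_state(): the state, without advancing time (a new reading comes with each control period).
- arm.grab_frame(name): name is "side" or "top" or "wrist"; returns a dict with "image" (480x640x3 uint8, red, green, blue), "intrinsics" (3x3 intrinsics, pixels), "world_from_camera" (4x4, takes a point from camera to world coordinates). Camera axes: x right, y up, looking along -z (the intrinsics and any distortion apply to the point x, -y, -z); pixel columns grow to the right and rows downward; lengths in m; the calibration is good to about 2 mm. A picture is of the moment at which its call begins. There is no depth.
- arm.finish_job(): hands the job in; it is judged then, once.
The state is a dict: "time": time; "q": joint angles; "joint_vel": joint speeds; "tau": joint torques, N m; "ee_pos": TCP position; "ee_rot": TCP orientation; "force": force on the tool from outside, world axes, zero at the start; "wrist_torque": the same for the moment, N m; "width": opening from 0.0 (shut) to 1.0 (fully open); "grip_force": force on a finger pad.
Only numpy, scipy, OpenCV 4.12 (cv2) and the standard library are available. Lean on these libraries where they do the work, as an engineer would, in place of code of your own. Each camera call takes 0.05 s, during which the arm holds its last target. There are 200 camera calls.

## Working session

There is one attempt and no reset: what is moved stays moved. The work goes in short steps, Python scripts to look and compute and a shell command to move; the robot and the scene stay as the last step left them, time stands still between calls to the robot, and variables do not carry over. Pictures are saved under pics/ and viewed, at most 14 in all, crops included, and the job is handed in when it is done.

```bash
mkdir -p pics; ls; cat > h.py <<'E'
import numpy as np, cv2
from workcell import arm
def grab(n,f=None):
    g=arm.grab_frame(n); im=cv2.cvtColor(np.asarray(g["image"]),cv2.COLOR_RGB2BGR)
    if f: cv2.imwrite("pics/"+f,im)
    return im,np.array(g["intrinsics"]),np.array(g["world_from_camera"])
def ray(K,T,uv):
    d=np.linalg.inv(K)@np.array([uv[0],uv[1],1.]); d=np.array([d[0],-d[1],-d[2]])
    return T[:3,3],T[:3,:3]@d
def onplane(K,T,uv,z):
    o,d=ray(K,T,uv); return o+d*(z-o[2])/d[2]
def proj(K,T,p):
    c=T[:3,:3].T@(np.array(p)-T[:3,3]); v=K@np.array([c[0],-c[1],-c[2]]); return v[:2]/v[2]
E
python3 - <<'E'
from h import *
for n in("top","side"):
    im,K,T=grab(n,n+"0.png"); print(n,K.round(1).tolist(),T.round(3).tolist()); np.savez("pics/"+n+".npz",K=K,T=T)
s=arm.read_state(); print({k:np.round(s[k],3).tolist() for k in("time","ee_pos","ee_rot","width","force")})
E
```

```text
pics
top [[499.1, 0.0, 324.3], [0.0, 499.1, 231.2], [0.0, 0.0, 1.0]] [[0.022, 0.994, -0.105, 0.471], [-1.0, 0.024, 0.016, -0.094], [0.018, 0.104, 0.994, 1.188], [0.0, 0.0, 0.0, 1.0]]
side [[492.8, 0.0, 321.5], [0.0, 492.8, 238.3], [0.0, 0.0, 1.0]] [[-0.973, 0.176, -0.146, 0.471], [-0.229, -0.708, 0.669, 0.468], [0.014, 0.684, 0.729, 0.725], [0.0, 0.0, 0.0, 1.0]]
{'time': 0.1, 'ee_pos': [0.242, 0.683, 0.219], 'ee_rot': [[-0.943, 0.333, -0.0], [0.333, 0.943, -0.001], [-0.0, -0.001, -1.0]], 'width': 0.998, 'force': [0.113, -0.729, -0.306]}
```

View pics/top0.png

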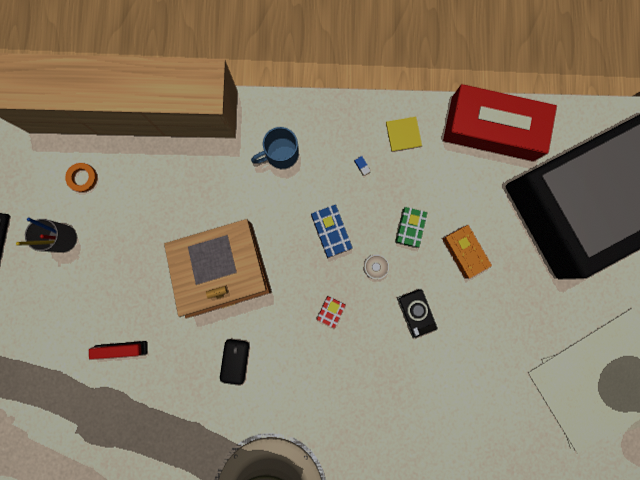

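View pics/side0.png

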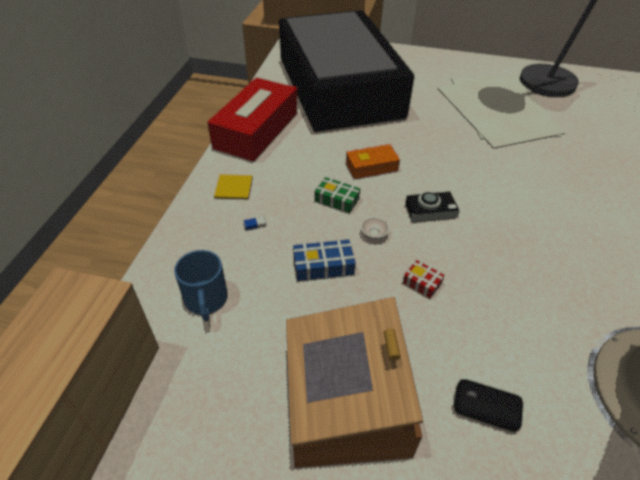

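The camera is the black body with a silver lens ring at top (418,313). The plain black slab at (235,361), with no lens, is not it. Blue box: (331,231), green (411,227), red (331,311). The orange look-alike at (467,252) and the mug at (281,148) stay untouched. I'll confirm this in one crop and measure.

```bash
python3 - <<'E'
from h import *
t=cv2.imread("pics/top0.png"); s=cv2.imread("pics/side0.png")
c=lambda im,x,y,w,h,k:cv2.resize(im[y:y+h,x:x+w],None,fx=k,fy=k,interpolation=cv2.INTER_CUBIC)
A=c(t,155,210,133,100+10,3)[:300,:399]; A=c(t,152,212,133,110,3)
B=c(s,280,290,150,180,2)
a=np.zeros((600,800,3),np.uint8)
a[:330,:399]=A; a[:360,400:700]=B
a[330:570,:240]=c(t,388,283,60,60,4); a[365:600,400:]=c(t,300,200,160,47*2,2.5)[:235,:400]
cv2.imwrite("pics/m.png",a)
hsv=cv2.cvtColor(t,cv2.COLOR_BGR2HSV); d=np.load("pics/top.npz");K,T=d["K"],d["T"]
roi={"blue":(300,195,365,265,.018,110,62),"green":(388,198,436,255,.016,85,54),"red":(308,288,355,335,.014,60,46),"cam":(388,280,446,346,.014,100,60),"mug":(245,120,305,175,.04,0,0)}
for n,(x0,y0,x1,y1,z,L,W) in roi.items():
    p=hsv[y0:y1,x0:x1]; m=((p[...,1]>95)|(p[...,2]<90)).astype(np.uint8)*255
    m=cv2.morphologyEx(m,cv2.MORPH_CLOSE,np.ones((7,7)))
    k=max(cv2.findContours(m,0,1)[0],key=cv2.contourArea).reshape(-1,2)
    P=np.array([onplane(K,T,q+[x0,y0],z)[:2] for q in k])*1000
    r=cv2.minAreaRect(P.astype(np.float32)); b=cv2.boxPoints(r); e=[b[1]-b[0],b[2]-b[1]]; e=max(e,key=np.linalg.norm)
    print(n,np.round(r[0],1),np.round(r[1],1),"long axis deg",round(np.degrees(np.arctan2(e[1],e[0]))%180,1),(L,W))
E
```

```text
blue [ 595.4 -128.3] [112.2  64.1] long axis deg 21.8 (110, 62)
green [ 609.1 -316.4] [58.9 89. ] long axis deg 167.2 (85, 54)
red [ 407.3 -131.3] [48.9 60.9] long axis deg 154.9 (60, 46)
cam [ 408.7 -332.4] [103.   63.6] long axis deg 21.8 (100, 60)
mug [788.7   3.9] [106.6  97.6] long axis deg 80.4 (0, 0)
```

View pics/m.png

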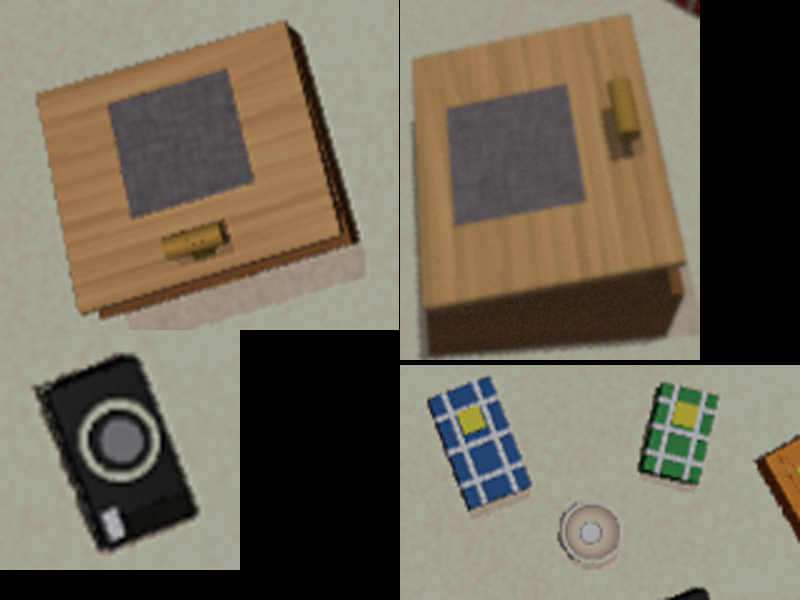

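The enlarged crop confirms the camera (lens ring, black body), and the blue and green check pattern. All sizes agree with those given. The lid is slightly ajar, with its corners clear in both crops. Next I triangulate the lid.

```bash
python3 - <<'E'
from h import *
from scipy.optimize import least_squares
d=np.load("pics/top.npz");A=(d["K"],d["T"]);d=np.load("pics/side.npz");B=(d["K"],d["T"])
t=lambda x,y:np.array([152+x/3,212+y/3]); s=lambda x,y:np.array([280+(x-400)/2,290+y/2])
pts={"BL":(t(38,94),s(425,306)),"BR":(t(286,22),s(415,58)),"FR":(t(345,240),s(632,15)),"FL":(t(80,312),s(684,264)),"knob":(t(195,240),s(624,108)),
"m_bl":(t(110,103),s(455,224)),"m_br":(t(226,70),s(447,107)),"m_fr":(t(252,184),s(568,86)),"m_fl":(t(132,217),s(584,200))}
for n,(a,b) in pts.items():
    (o,u),(p,v)=ray(*A,a),ray(*B,b); k=np.linalg.lstsq(np.c_[u,-v],p-o,rcond=None)[0]; P,Q=o+u*k[0],p+v*k[1]
    print(n,((P+Q)/2*1000).round(1),"gap",round(1000*np.linalg.norm(P-Q),1))
loc={"BL":(0,95,10),"BR":(0,-95,10),"FL":(-170,95,10),"FR":(-170,-95,10),"knob":(-152,0,38),"m_bl":(-25,45,10),"m_br":(-25,-45,10),"m_fl":(-115,45,10),"m_fr":(-115,-45,10)}
def W(q,l):
    x,y,th,a=q; l=np.array(l)/1000; c,s_=np.cos(a),np.sin(a)
    p=np.array([.085+l[0]*c+l[2]*s_, l[1], .08-l[0]*s_+l[2]*c])
    return np.array([x+p[0]*np.cos(th)-p[1]*np.sin(th),y+p[0]*np.sin(th)+p[1]*np.cos(th),p[2]])
f=lambda q:np.concatenate([np.r_[proj(*A,W(q,loc[n]))-a,proj(*B,W(q,loc[n]))-b] for n,(a,b) in pts.items()])
r=least_squares(f,[.5,.2,.2,.15]); q=r.x; print(q.round(4),np.degrees(q[2]),"rms px",np.sqrt(np.mean(r.fun**2)),r.fun.round(1))
for n,a in(("knob",q[3]),("knob",0),("knob",1.2)): print(n,a,W([*q[:3],a],loc[n]).round(4))
print("mark shut",W([*q[:3],0],(-70,0,10)).round(4))
E
```

```text
BL [552.3 239.8  84.6] gap 0.8
BR [610.1  60.   85.1] gap 1.1
FR [452.5   7.4 122. ] gap 3.1
FL [397.5 190.6 122.3] gap 1.1
knob [449.8 107.1 151.2] gap 1.0
m_bl [546.4 185.1  91.3] gap 0.8
m_br [573.1 101.2  94.3] gap 2.3
m_fr [489.9  75.6 114.5] gap 1.7
m_fl [464.6 159.5 114.7] gap 1.7
[0.5003 0.1245 0.3082 0.2209] 17.65949516499883 rms px 1.0270288933093996 [-1.4 -1.4 -1.9 -0.6 -0.5 -1.5 -1.2 -1.7 -1.5 -1.5  0.1 -0.6 -0.9  0.4
  1.8 -0.9 -0.3  0.7  1.6  1.1 -1.1 -0.4 -0.  -0.3  0.1 -0.9  0.4 -0.6
  0.7 -0.5  0.6 -1.  -0.2  0.4  1.9  0.6]
knob 0.22091711809400397 [0.448  0.1078 0.1504]
knob 0 [0.4365 0.1042 0.118 ]
knob 1.2 [0.5626 0.1443 0.2354]
mark shut [0.5146 0.1291 0.09  ]
```

Lid ajar by 0.22 rad, chest at (0.500, 0.1245), yaw 17.7°, and heights are consistent. I move above the knob with the fingers along the chest's y.

```bash
python3 -m creep '{"xyz":[[0,0,0],[0,0,0],[0,0,0],[0,0,0],[0,-2,0],[0,-4,0],[0,-4,0],[0,-4.5,0],[0,-4.5,0],[0,-4.5,0]],"roll":[-8.5,-8.5,-8.5,-8.5,-3.1,0,0,0,0,0]}' 6.5 40
python3 -m creep '{"xyz":[[-0.2,-4.5,0],[-0.2,-4.5,0],[-0.2,-4.5,0],[-0.2,-4.5,0],[-0.2,-4.5,0],[-0.3,-4,0],[-0.3,-4,0],[-0.3,-4,0],[-0.3,-2.2,0],[0,0,0]],"roll":[0,0,0,0,0,0,0,0,0,0]}'
cat >> h.py <<'E'
def to(target,ydeg=None):
    """shift in tool axes (cm) after rolling, and roll (deg), to TCP target with tool y at ydeg (mod 180)"""
    s=arm.read_state(); p=np.array(s["ee_pos"]);R=np.array(s["ee_rot"]); roll=0
    cur=np.degrees(np.arctan2(R[1,1],R[0,1]))
    if ydeg is not None:
        w=(ydeg-cur+90)%180-90; roll=-w
        a=np.radians(w); R=np.array([[np.cos(a),-np.sin(a),0],[np.sin(a),np.cos(a),0],[0,0,1]])@R
    d=R.T@(np.array(target)-p)*100
    print("t",round(s["time"],1),"p",p.round(4),"ydeg",round(cur,1),"q7",round(s["q"][6],2),"tilt",R[2].round(3),"F",np.round(s["force"],1),"w",round(s["width"],3),"g",round(s["grip_force"],1)); print("shift cm",d.round(2),"roll",round(roll,1))
E
python3 - <<'E'
from h import *
to([.448,.1078,.142],107.66)
im,K,T=grab("wrist","w1.png"); np.savez("pics/wrist.npz",K=K,T=T); print(K.round(0).tolist(),T.round(3).tolist(),proj(K,T,[.448,.1078,.1504]))
E
```

```text
time: 1.1
ee_pos: [0.312, 0.4573, 0.2191]
ee_rot: [[-0.953, -0.303, -0.0], [-0.303, 0.953, -0.001], [0.0, -0.001, -1.0]]
force: [0.8, -0.8, -0.5]
width: 0.762
grip_force: 0.0
time: 2.1
ee_pos: [0.4448, 0.1129, 0.2193]
ee_rot: [[-0.955, -0.298, 0.0], [-0.298, 0.955, -0.001], [0.0, -0.001, -1.0]]
force: [-0.1, 1.1, -0.2]
width: 0.763
grip_force: 0.0
t 2.1 p [0.4448 0.1129 0.2193] ydeg 107.3 q7 1.43 tilt [ 0.    -0.001 -1.   ] F [-0.1  1.1 -0.2] w 0.763 g 0.0
shift cm [-0.15 -0.58  7.73] roll -0.3
[[396.0, 0.0, 317.0], [0.0, 396.0, 238.0], [0.0, 0.0, 1.0]] [[-0.298, -0.918, -0.261, 0.379], [0.954, -0.287, -0.08, 0.092], [-0.001, -0.273, 0.962, 0.374], [0.0, 0.0, 0.0, 1.0]] [308.2287007  249.17937855]
```

View pics/w1.png

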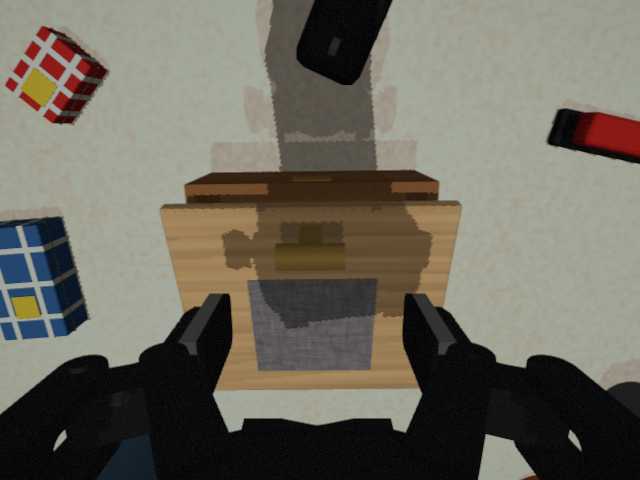

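The wrist view shows the knob bar at (310,257), 8 px (about 4 mm) farther back than predicted at (308,249). I shift 3 mm towards the hinge, descend and grip.

```bash
python3 -m creep '{"xyz":[[-0.45,-0.6,2],[0,0,2],[0,0,2],[0,0,1.7],[0,0,0]],"roll":[-0.3,0,0,0,0]}' 6.5 40
python3 -m creep '{"xyz":[[0,0,0],[0,0,0],[0,0,0],[0,0,0],[0,0,0],[0,0,0]],"roll":[0,0,0,0,0,0]}' 2 50
python3 - <<'E'
from h import *
def k(a): return np.array([-152*np.cos(a)+38*np.sin(a),152*np.sin(a)+38*np.cos(a)])/10
A=np.linspace(.22,1.6,12)
for a,b in zip(A,A[1:]): d=k(b)-k(a); print(round(b,2),(-d).round(2))
E
```

```text
time: 2.65
ee_pos: [0.4485, 0.1128, 0.1407]
ee_rot: [[-0.951, -0.31, -0.004], [-0.31, 0.951, -0.001], [0.004, 0.0, -1.0]]
force: [0.0, 0.2, 0.9]
width: 0.758
grip_force: 0.0
time: 3.25
ee_pos: [0.4503, 0.11, 0.1432]
ee_rot: [[-0.952, -0.306, 0.001], [-0.306, 0.952, -0.002], [-0.0, -0.002, -1.0]]
force: [2.5, -9.1, -3.0]
width: 0.442
grip_force: 50.4
0.35 [-0.99 -1.7 ]
0.47 [-1.19 -1.56]
0.6 [-1.38 -1.4 ]
0.72 [-1.54 -1.21]
0.85 [-1.68 -1.01]
0.97 [-1.8  -0.79]
1.1 [-1.88 -0.56]
1.22 [-1.94 -0.32]
1.35 [-1.96 -0.08]
1.47 [-1.96  0.17]
1.6 [-1.92  0.41]
```

Gripped the bar (opening about 38 mm, 50 N). Now the arc.

```bash
python3 -m creep '{"xyz":[[-0.5,0,-0.85],[-0.5,0,-0.85],[-0.6,0,-0.8],[-0.6,0,-0.8],[-0.7,0,-0.7],[-0.7,0,-0.7],[0,0,0]],"roll":[0,0,0,0,0,0,0]}'
python3 -m creep '{"xyz":[[-0.77,0,-0.6],[-0.77,0,-0.6],[-0.84,0,-0.5],[-0.84,0,-0.5],[-0.9,0,-0.4],[-0.9,0,-0.4],[-0.94,0,-0.28],[-0.94,0,-0.28],[0,0,0]],"roll":[0,0,0,0,0,0,0,0,0]}'
python3 -m creep '{"xyz":[[-0.97,0,-0.16],[-0.97,0,-0.16],[-0.98,0,-0.04],[-0.98,0,-0.04],[-0.98,0,0.08],[-0.98,0,0.08],[-0.96,0,0.2],[-0.96,0,0.2],[0,0,0],[0,0,0]],"roll":[0,0,0,0,0,0,0,0,0,0]}'
```

```text
time: 3.95
ee_pos: [0.4863, 0.1218, 0.1908]
ee_rot: [[-0.952, -0.307, 0.003], [-0.307, 0.952, -0.001], [-0.003, -0.002, -1.0]]
force: [5.5, -6.4, -3.4]
width: 0.434
grip_force: 51.2
time: 4.85
ee_pos: [0.5503, 0.1426, 0.2251]
ee_rot: [[-0.952, -0.307, -0.0], [-0.307, 0.952, -0.002], [0.001, -0.002, -1.0]]
force: [3.9, -3.9, -8.7]
width: 0.412
grip_force: 50.6
time: 5.85
ee_pos: [0.6254, 0.1671, 0.2249]
ee_rot: [[-0.952, -0.307, 0.004], [-0.307, 0.952, -0.0], [-0.003, -0.002, -1.0]]
force: [4.9, -3.7, 1.7]
width: 0.393
grip_force: 49.5
```

Lid open about 1.6 rad. Release, rise, and roll half a turn to stay clear of the last joint's limit.

```bash
python3 -m creep '{"xyz":[[0,0,0],[0,0,0],[0,0,0],[0,0,0],[0,0,-2],[0,0,-2.5],[0,0,-3],[0,0,-2],[0,0,0],[0,0,0]],"roll":[0,0,0,0,0,0,0,0,8.5,8.5]}' 6.5 40
python3 -m creep '{"xyz":[[0,0,0],[0,0,0],[0,0,0],[0,0,0],[0,0,0],[0,0,0],[0,0,0],[0,0,0],[0,0,0],[0,0,0]],"roll":[8.5,8.5,8.5,8.5,8.5,8.5,8.5,8.5,8.5,8.5]}' 8.5
python3 -m creep '{"xyz":[[0,0,0],[0,0,0],[0,0,0],[0,0,0],[0,0,0],[0,0,0],[0,0,0],[0,0,0],[0,0,0]],"roll":[8.5,8.5,8.5,8.5,8.5,8.5,8.5,8.5,5]}'
python3 - <<'E'
from h import *
to([.4087,-.3324,.20],111.8)
E
```

```text
time: 6.85
ee_pos: [0.6241, 0.1683, 0.3194]
ee_rot: [[-1.0, -0.01, 0.001], [-0.01, 1.0, 0.001], [-0.001, 0.001, -1.0]]
force: [0.3, -0.2, -0.7]
width: 0.76
grip_force: 0.0
time: 7.85
ee_pos: [0.6237, 0.1684, 0.3184]
ee_rot: [[-0.098, 0.995, -0.0], [0.995, 0.098, 0.0], [0.0, -0.0, -1.0]]
force: [-0.5, 0.9, 0.4]
width: 0.999
grip_force: 0.0
time: 8.75
ee_pos: [0.6237, 0.1686, 0.3183]
ee_rot: [[0.923, 0.385, -0.0], [0.385, -0.923, 0.0], [-0.0, -0.0, -1.0]]
force: [0.3, 0.2, -1.0]
width: 0.998
grip_force: 0.0
t 8.8 p [0.6237 0.1686 0.3183] ydeg -67.4 q7 -1.19 tilt [-0. -0. -1.] F [ 0.3  0.2 -1. ] w 0.998 g 0.0
shift cm [-38.56  38.54  11.82] roll 0.8
```

```bash
python3 -m creep '{"xyz":[[-2,2,0],[-3,3,0],[-3,3,0],[-3.2,3.2,0],[-3.2,3.2,0],[-3.2,3.2,0],[-3.2,3.2,1],[-3.2,3.2,1.5],[-3.2,3.2,1.5],[-3.2,3.2,1.5]],"roll":[0.8,0,0,0,0,0,0,0,0,0]}'
python3 -m creep '{"xyz":[[-3.2,3.2,1.5],[-3,3,1.5],[-2,2,1.5],[0,0,1.5],[0,0,0],[0,0,0]],"roll":[0,0,0,0,0,0]}'
cat > rect.py <<'E'
from h import *
import sys
def rect(z,f,sel,thr="dark"):
    """minAreaRect of a part seen by the wrist camera, on plane z"""
    im,K,T=grab("wrist",f); hsv=cv2.cvtColor(im,cv2.COLOR_BGR2HSV)
    u,v=proj(K,T,[*sel,z]); print("predicted px",round(u),round(v)); return im,hsv,K,T,(int(u),int(v))
E
python3 - <<'E'
from rect import *
to([.4087,-.3324,.022],111.8)
im,hsv,K,T,(u,v)=rect(.04,"w2.png",(.4087,-.3324))
E
```

```text
time: 9.75
ee_pos: [0.4566, -0.2292, 0.2631]
ee_rot: [[0.926, 0.378, 0.001], [0.378, -0.926, 0.0], [0.001, 0.0, -1.0]]
force: [0.4, 0.4, 0.5]
width: 0.994
grip_force: 0.0
time: 10.35
ee_pos: [0.4124, -0.3346, 0.2035]
ee_rot: [[0.926, 0.377, -0.0], [0.377, -0.926, 0.001], [-0.0, -0.001, -1.0]]
force: [0.9, -0.5, 0.3]
width: 0.996
grip_force: 0.0
t 10.3 p [ 0.4124 -0.3346  0.2035] ydeg -67.8 q7 -0.16 tilt [-0.    -0.001 -1.   ] F [ 0.9 -0.5  0.3] w 0.996 g 0.0
shift cm [-0.26 -0.33 18.15] roll 0.4
predicted px 312 216
```

View pics/w2.png

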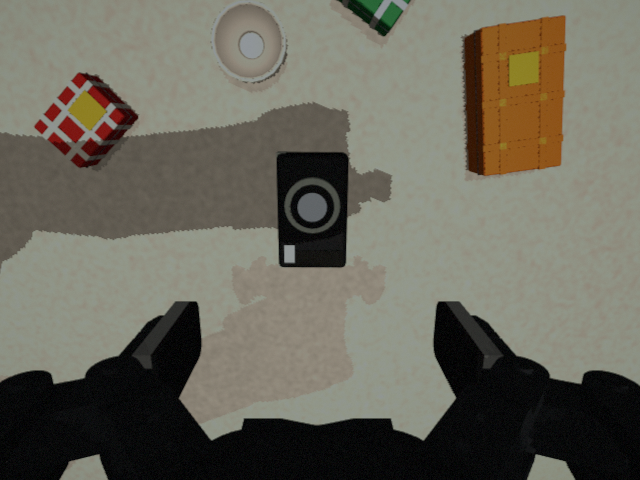

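The camera body spans (277,152)–(348,267) with the lens at (312,207), aligned with the jaws. Casting to z=28 mm.

```bash
python3 - <<'E'
from rect import *
im,K,T=grab("wrist")
P=[onplane(K,T,p,.028)*1000 for p in[(277,152),(348,152),(347,267),(279,267)]]
print(np.round(P,1)[:,:2].tolist(),np.mean(P,0).round(1),[round(np.linalg.norm(P[i]-P[i-1]),1) for i in range(4)])
d=(P[0]+P[1]-P[2]-P[3]); print("axis",np.degrees(np.arctan2(d[1],d[0])))
c=np.mean(P,0)/1000; to([c[0],c[1],.020],np.degrees(np.arctan2(d[1],d[0]))+90)
E
```

```text
[[445.5, -286.6], [467.5, -340.4], [375.4, -379.3], [352.6, -323.5]] [ 410.2 -332.5   28. ] [np.float64(99.9), np.float64(58.1), np.float64(99.9), np.float64(60.3)]
axis 22.30361326450139
t 10.4 p [ 0.4129 -0.3345  0.2041] ydeg -67.8 q7 -0.16 tilt [ 0.001  0.    -1.   ] F [ 0.  -0.   0.1] w 0.993 g 0.0
shift cm [-0.19 -0.3  18.41] roll -0.1
```

```bash
python3 -m creep '{"xyz":[[-0.2,-0.3,2],[0,0,3],[0,0,3],[0,0,3],[0,0,3],[0,0,2.5],[0,0,1.5],[0,0,0.8],[0,0,0],[0,0,0]],"roll":[0,0,0,0,0,0,0,0,0,0]}' 8.5 40
python3 -m creep '{"xyz":[[0,0,0],[0,0,0],[0,0,0],[0,0,0],[0,0,0],[0,0,0],[0,0,-1],[0,0,-2],[0,0,-2],[0,0,0]],"roll":[0,0,0,0,0,0,0,0,0,0]}' 4.5 50
```

```text
time: 11.45
ee_pos: [0.4098, -0.3331, 0.0162]
ee_rot: [[0.926, 0.377, 0.001], [0.377, -0.926, -0.001], [0.001, 0.001, -1.0]]
force: [0.8, 0.0, 0.1]
width: 0.992
grip_force: 0.0
time: 12.45
ee_pos: [0.4099, -0.3337, 0.0676]
ee_rot: [[0.926, 0.377, 0.002], [0.377, -0.926, -0.002], [0.002, 0.003, -1.0]]
force: [0.8, -0.4, -2.3]
width: 0.525
grip_force: 9.6
```

```bash
python3 -c "
from h import *
grab('wrist','w3.png')
s=arm.read_state();print(s['width'],s['grip_force'],s['force'])"
```

```text
0.5260596342543157 9.624817371368408 [ 0.16868765  0.22875691 -3.22756716]
```

View pics/w3.png

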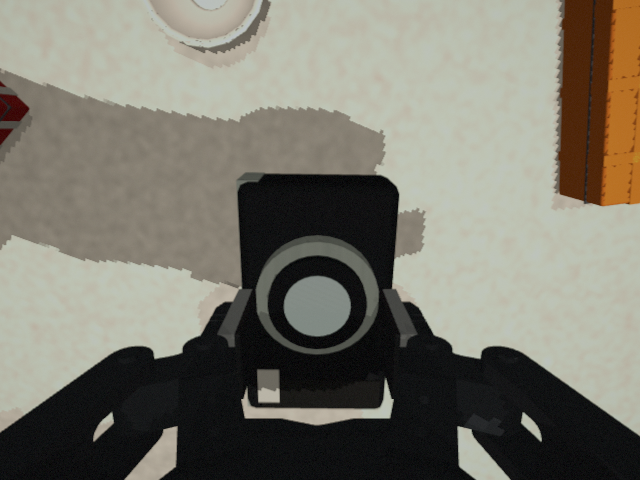

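The pads hold the camera across its body sides, level. I tighten the grip, lift and carry.

```bash
python3 -m creep '{"xyz":[[0,0,0],[0,0,0],[0,0,0],[0,0,-3],[0,0,-4],[0,0,-4],[0,0,0]],"roll":[0,0,0,0,0,0,0]}' 3 50
python3 - <<'E'
from h import *
to([.491,.1215,.18],107.66)
E
```

```text
time: 13.2
ee_pos: [0.4105, -0.3348, 0.179]
ee_rot: [[0.927, 0.376, 0.005], [0.376, -0.927, -0.003], [0.003, 0.005, -1.0]]
force: [0.0, 0.2, -2.1]
width: 0.496
grip_force: 52.0
t 13.2 p [ 0.4105 -0.3348  0.179 ] ydeg -67.9 q7 -0.11 tilt [ 0.003  0.005 -1.   ] F [ 0.   0.2 -2.1] w 0.496 g 52.0
shift cm [ 21.52 -41.03  -0.24] roll 4.4
```

```bash
python3 -m creep '{"xyz":[[1,-1.9,0],[1.8,-3.4,0],[2,-3.8,0],[2,-3.8,0],[2,-3.8,0],[2,-3.8,0],[2,-3.8,0],[2,-3.8,0],[2,-3.8,0],[1.7,-3.3,0]],"roll":[2.2,2.2,0,0,0,0,0,0,0,0]}'
python3 -m creep '{"xyz":[[1.5,-3,0],[1,-1.9,0],[0,0,0],[0,0,0]],"roll":[0,0,0,0]}'
python3 - <<'E'
from h import *
to([.491,.1215,.028],107.66)
grab('wrist','w4.png')
E
```

```text
time: 14.2
ee_pos: [0.4747, 0.0614, 0.1743]
ee_rot: [[0.952, 0.306, -0.001], [0.306, -0.952, -0.0], [-0.001, 0.0, -1.0]]
force: [1.2, -0.8, -2.8]
width: 0.504
grip_force: 51.9
time: 14.6
ee_pos: [0.4834, 0.1134, 0.1744]
ee_rot: [[0.952, 0.306, -0.001], [0.306, -0.952, -0.001], [-0.002, 0.001, -1.0]]
force: [-0.5, -0.5, -3.3]
width: 0.5
grip_force: 51.9
t 14.6 p [0.4834 0.1134 0.1744] ydeg -72.2 q7 -1.0 tilt [-0.002  0.001 -1.   ] F [-0.5 -0.5 -3.3] w 0.5 g 51.9
shift cm [ 0.99 -0.56 14.64] roll 0.1
```

View pics/w4.png

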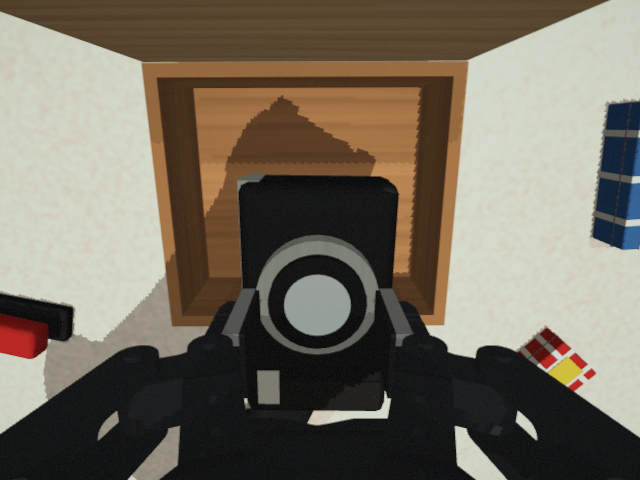

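The camera sits over the open chest, clear of its rim. Lowering.

```bash
python3 -m creep '{"xyz":[[1,-0.55,0],[0,0,2],[0,0,3],[0,0,3],[0,0,2.5],[0,0,2],[0,0,1.5],[0,0,0.8],[0,0,0],[0,0,0]],"roll":[0,0,0,0,0,0,0,0,0,0]}'
python3 -c "
from h import *
to([.491,.1215,.0255],107.66)"
```

```text
time: 15.65
ee_pos: [0.4923, 0.1214, 0.0277]
ee_rot: [[0.953, 0.304, 0.001], [0.304, -0.953, 0.0], [0.001, 0.0, -1.0]]
force: [0.0, -0.4, -2.1]
width: 0.503
grip_force: 52.0
t 15.7 p [0.4923 0.1214 0.0277] ydeg -72.3 q7 -0.77 tilt [ 0.001  0.    -1.   ] F [ 0.  -0.4 -2.1] w 0.503 g 52.0
shift cm [-0.13 -0.05  0.22] roll 0.0
```

```bash
python3 -m creep '{"xyz":[[0,0,0.2],[0,0,0.1],[0,0,0]],"roll":[0,0,0]}'
python3 -m creep '{"xyz":[[0,0,0],[0,0,0],[0,0,0],[0,0,0],[0,0,-2],[0,0,-3],[0,0,-3],[0,0,-4],[0,0,-4],[0,0,0]],"roll":[0,0,0,0,0,0,0,0,0,0]}' 8 40
python3 - <<'E'
from h import *
to([.6254,.1671,.31],107.66); im,K,T=grab("wrist","w5.png")
E
```

```text
time: 15.95
ee_pos: [0.4921, 0.1219, 0.0247]
ee_rot: [[0.952, 0.305, 0.001], [0.305, -0.952, 0.0], [0.001, -0.0, -1.0]]
force: [0.2, 1.2, -1.5]
width: 0.497
grip_force: 51.9
time: 16.95
ee_pos: [0.4939, 0.1217, 0.1884]
ee_rot: [[0.953, 0.304, 0.006], [0.304, -0.953, 0.002], [0.006, -0.001, -1.0]]
force: [-0.8, 0.4, -0.7]
width: 0.938
grip_force: 0.0
t 16.9 p [0.4939 0.1217 0.1884] ydeg -72.3 q7 -1.02 tilt [ 0.006 -0.001 -1.   ] F [-0.8  0.4 -0.7] w 0.938 g 0.0
shift cm [ 13.99  -0.34 -12.08] roll 0.1
```

View pics/w5.png

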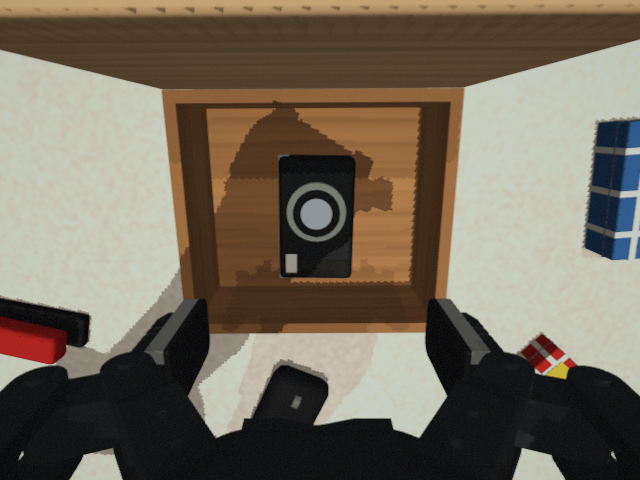

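The camera lies flat and centred at (316,215), lens up. Back over the lid to the knob.

```bash
python3 -m creep '{"xyz":[[0,0,-3],[0,0,-4],[0,0,-4],[0,0,-2],[3,0,0],[4,-0.3,0],[4,0,0],[3,0,0],[0,0,0],[0,0,0]],"roll":[0,0,0,0,0,0,0,0,0,0]}' 6.5 40
python3 -c "
from h import *
to([.6254,.1671,.225],107.66)"
```

```text
time: 18.0
ee_pos: [0.6239, 0.1667, 0.3125]
ee_rot: [[0.953, 0.304, -0.002], [0.304, -0.953, -0.001], [-0.003, 0.001, -1.0]]
force: [-0.6, -0.6, -0.7]
width: 0.764
grip_force: 0.0
t 18.0 p [0.6239 0.1667 0.3125] ydeg -72.3 q7 -1.15 tilt [-0.003  0.001 -1.   ] F [-0.6 -0.6 -0.7] w 0.764 g 0.0
shift cm [0.18 0.   8.75] roll 0.0
```

```bash
python3 -m creep '{"xyz":[[0.2,0,2],[0,0,3],[0,0,2.5],[0,0,1.2],[0,0,0],[0,0,0]],"roll":[0,0,0,0,0,0]}'
python3 -m creep '{"xyz":[[0,0,0],[0,0,0],[0,0,0],[0,0,0],[0,0,0],[0,0,0]],"roll":[0,0,0,0,0,0]}' 2 50
python3 - <<'E'
from h import *
def k(a): return np.array([-152*np.cos(a)+38*np.sin(a),152*np.sin(a)+38*np.cos(a)])/10
A=np.linspace(1.6,0,17)
for a,b in zip(A,A[1:]): d=k(b)-k(a); print(round(b,2),[round(d[0],2),0,round(-d[1],2)])
E
```

```text
time: 18.6
ee_pos: [0.6263, 0.1675, 0.2282]
ee_rot: [[0.953, 0.304, 0.001], [0.304, -0.953, 0.0], [0.001, 0.0, -1.0]]
force: [0.2, 0.5, 0.5]
width: 0.76
grip_force: 0.0
time: 19.2
ee_pos: [0.6265, 0.1678, 0.2278]
ee_rot: [[0.953, 0.305, 0.001], [0.305, -0.953, 0.0], [0.001, 0.0, -1.0]]
force: [-0.4, 1.1, 4.8]
width: 0.234
grip_force: 2.0
1.5 [np.float64(-1.53), 0, np.float64(-0.35)]
1.4 [np.float64(-1.55), 0, np.float64(-0.19)]
1.3 [np.float64(-1.57), 0, np.float64(-0.04)]
1.2 [np.float64(-1.56), 0, np.float64(0.12)]
1.1 [np.float64(-1.54), 0, np.float64(0.27)]
1.0 [np.float64(-1.51), 0, np.float64(0.43)]
0.9 [np.float64(-1.46), 0, np.float64(0.57)]
0.8 [np.float64(-1.39), 0, np.float64(0.72)]
0.7 [np.float64(-1.31), 0, np.float64(0.85)]
0.6 [np.float64(-1.22), 0, np.float64(0.98)]
0.5 [np.float64(-1.12), 0, np.float64(1.1)]
0.4 [np.float64(-1.0), 0, np.float64(1.2)]
0.3 [np.float64(-0.88), 0, np.float64(1.3)]
0.2 [np.float64(-0.74), 0, np.float64(1.38)]
0.1 [np.float64(-0.6), 0, np.float64(1.45)]
0.0 [np.float64(-0.46), 0, np.float64(1.5)]
```

Nothing between the pads (closed to the commanded 2 cm). Look.

```bash
python3 - <<'E'
from h import *
a,K,T=grab("side"); b,K2,T2=grab("wrist")
print(proj(K,T,[.6265,.1678,.236]))
c=np.zeros((480,800,3),np.uint8); c[:,:480]=cv2.resize(a[120:360,220:460],(480,480),interpolation=cv2.INTER_CUBIC); c[:240,480:]=cv2.resize(b,(320,240)); cv2.imwrite("pics/k1.png",c)
E
```

```text
[244.7259337  318.69816872]
```

View pics/k1.png

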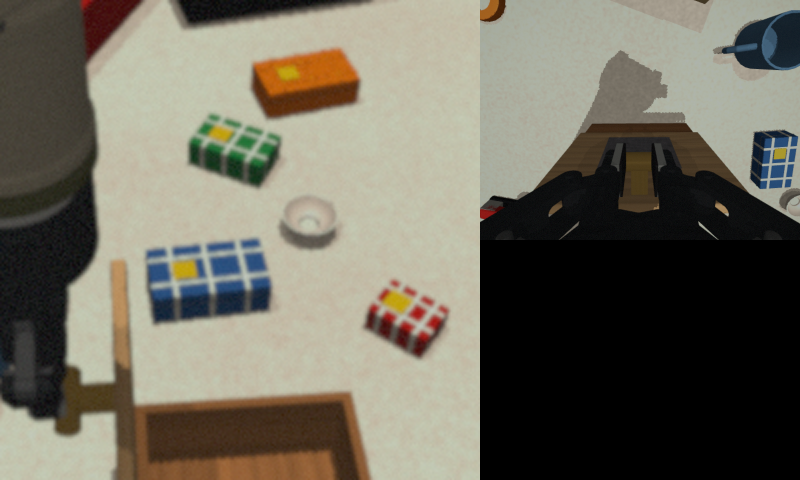

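The bar is seen at crop (68,400), full-image (254,320), in front of the fingers, which predicted (245,319). I cast that ray onto the chest's mid-plane.

```bash
python3 - <<'E'
from h import *
d=np.load("pics/side.npz"); o,v=ray(d["K"],d["T"],(254,320)); th=.3082
n=np.array([-np.sin(th),np.cos(th),0]); c=np.array([.5003,.1245,0])
p=o+v*(n@(c-o))/(n@v); ex=np.array([np.cos(th),np.sin(th),0]); x=(p-c)@ex; print(p,"chest x",x,"r",np.hypot(x-.085,p[2]-.08))
for a in np.arange(1.3,1.65,.05): print(round(a,2),proj(d["K"],d["T"],c+ex*(.085-.152*np.cos(a)+.038*np.sin(a))+[0,0,.08+.152*np.sin(a)+.038*np.cos(a)]).round(1))
to([p[0],p[1],.225])
E
```

```text
[0.61777484 0.1618974  0.22781604] chest x 0.12328383000761033 r 0.1526932635760918
1.3 [289.3 313.8]
1.35 [282.6 314.1]
1.4 [276.  314.7]
1.45 [269.5 315.5]
1.5 [263.  316.4]
1.55 [256.6 317.5]
1.6 [250.3 318.8]
t 19.3 p [0.6265 0.1678 0.2278] ydeg -72.3 q7 -1.08 tilt [ 0.001  0.    -1.   ] F [-0.5 -0.9  5.3] w 0.229 g 2.3
shift cm [-1.01  0.29  0.28] roll 0
```

```bash
python3 -m creep '{"xyz":[[0,0,0],[0,0,0],[0,0,0],[0,0,0],[-0.4,0.1,0.1],[-0.5,0.1,0.2],[-0.2,0,0.2],[0,0,0]],"roll":[0,0,0,0,0,0,0,0]}' 7 50
python3 -m creep '{"xyz":[[0,0,0],[0,0,0],[0,0,0],[0,0,0],[0,0,0],[0,0,0]],"roll":[0,0,0,0,0,0]}' 1.5 50
```

```text
time: 20.1
ee_pos: [0.6157, 0.1623, 0.2221]
ee_rot: [[0.953, 0.304, -0.001], [0.304, -0.953, 0.0], [-0.001, -0.0, -1.0]]
force: [0.7, -0.5, -0.6]
width: 0.822
grip_force: 0.0
time: 20.7
ee_pos: [0.6166, 0.164, 0.223]
ee_rot: [[0.952, 0.305, 0.001], [0.305, -0.952, 0.002], [0.001, -0.002, -1.0]]
force: [-0.6, 3.7, 4.5]
width: 0.433
grip_force: 49.5
```

Gripped. Swing shut.

```bash
python3 -m creep '{"xyz":[[-1.05,0,-0.2],[-1.55,0,-0.2],[-1.57,0,-0.04],[-1.56,0,0.12],[-1.54,0,0.27],[0,0,0]],"roll":[0,0,0,0,0,0]}'
python3 -m creep '{"xyz":[[-1.51,0,0.43],[-1.46,0,0.57],[-1.39,0,0.72],[-1.31,0,0.85],[-1.22,0,0.98],[0,0,0]],"roll":[0,0,0,0,0,0]}'
python3 -m creep '{"xyz":[[-1.12,0,1.1],[-1,0,1.2],[-0.88,0,1.3],[0,0,0]],"roll":[0,0,0,0]}'
python3 -c "
from h import *
to([.4365+.002,.1042,.110],107.66)"
```

```text
time: 21.3
ee_pos: [0.5458, 0.1409, 0.2238]
ee_rot: [[0.952, 0.306, -0.0], [0.306, -0.952, 0.002], [0.0, -0.002, -1.0]]
force: [-6.5, 1.8, 11.2]
width: 0.43
grip_force: 51.0
time: 21.9
ee_pos: [0.4786, 0.1192, 0.1869]
ee_rot: [[0.953, 0.304, -0.004], [0.304, -0.953, 0.001], [-0.003, -0.002, -1.0]]
force: [-7.4, -0.2, 5.0]
width: 0.43
grip_force: 66.0
time: 22.3
ee_pos: [0.4482, 0.1093, 0.1501]
ee_rot: [[0.953, 0.303, -0.008], [0.303, -0.953, -0.0], [-0.007, -0.002, -1.0]]
force: [-11.5, -1.6, 5.1]
width: 0.433
grip_force: 71.2
t 22.3 p [0.4482 0.1093 0.1501] ydeg -72.4 q7 -0.93 tilt [-0.007 -0.002 -1.   ] F [-11.5  -1.6   5.1] w 0.433 g 71.2
shift cm [-1.05  0.2   4.02] roll -0.0
```

```bash
python3 -m creep '{"xyz":[[-0.7,0,1.3],[-0.5,0,1.4],[-0.3,0,0.8],[0,0,0]],"roll":[0,0,0,0]}'
python3 -m creep '{"xyz":[[-0.1,0,0.4],[0,0,0.3],[0,0,0.2],[0,0,0]],"roll":[0,0,0,0]}'
```

```text
time: 22.7
ee_pos: [0.4324, 0.1041, 0.115]
ee_rot: [[0.952, 0.304, -0.011], [0.304, -0.953, -0.001], [-0.011, -0.002, -1.0]]
force: [-15.3, -6.1, 4.8]
width: 0.434
grip_force: 90.3
time: 23.1
ee_pos: [0.4308, 0.1037, 0.1064]
ee_rot: [[0.952, 0.305, -0.012], [0.305, -0.952, -0.001], [-0.011, -0.003, -1.0]]
force: [-17.4, -6.9, 5.7]
width: 0.433
grip_force: 103.2
```

```bash
python3 -m creep '{"xyz":[[0,0,0.3],[0,0,0.3],[0,0,0]],"roll":[0,0,0]}'
python3 -c "
from h import *
a,K,T=grab('side'); cv2.imwrite('pics/s2.png',cv2.resize(a[270:480,240:480],None,fx=2.5,fy=2.5))"
```

```text
time: 23.4
ee_pos: [0.43, 0.1034, 0.1003]
ee_rot: [[0.952, 0.305, -0.013], [0.305, -0.952, -0.001], [-0.013, -0.003, -1.0]]
force: [-19.7, -8.3, 5.4]
width: 0.437
grip_force: 111.9
```

View pics/s2.png

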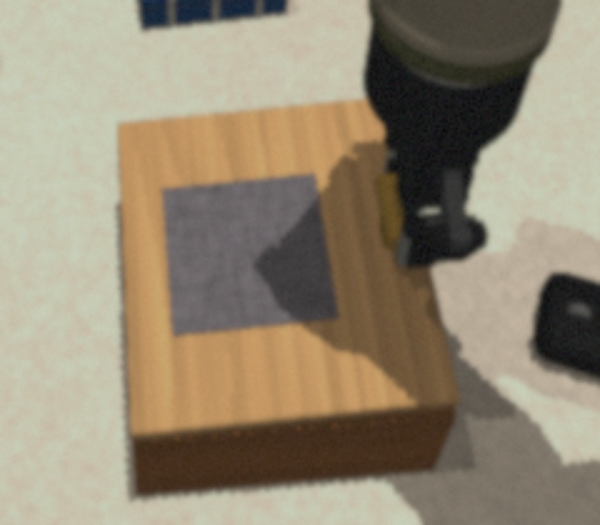

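The lid looks nearly shut, but the pads slid to the bar's front edge. I release, rise, then check the lid from above and press the knob down with closed fingertips.

```bash
python3 -m creep '{"xyz":[[0,0,0],[0,0,0],[0,0,0],[0,0,0],[0,0,-2],[0,0,-3],[0,0,-3],[0,0,-1.5],[0,0,0],[0,0,0]],"roll":[0,0,0,0,0,0,0,0,0,0]}' 7 20
python3 - <<'E'
from h import *
im,K,T=grab("wrist","w6.png"); to([.4365,.1042,.2])
hsv=cv2.cvtColor(im,cv2.COLOR_BGR2HSV)
L=dict(knob=(-152,0,38),FL=(-170,95,10),FR=(-170,-95,10),BL=(0,95,10),BR=(0,-95,10),mF=(-115,0,10),mB=(-25,0,10))
th=.3082
for a in(0,.1):
    o=[]
    for n,l in L.items():
        c,s=np.cos(a),np.sin(a); x=.085+(l[0]*c+l[2]*s)/1000; z=.08+(-l[0]*s+l[2]*c)/1000; y=l[1]/1000
        o.append((n,proj(K,T,[.5003+x*np.cos(th)-y*np.sin(th),.1245+x*np.sin(th)+y*np.cos(th),z]).round(0).astype(int).tolist()))
    print(a,o)
E
```

```text
time: 24.45
ee_pos: [0.4377, 0.1059, 0.1963]
ee_rot: [[0.952, 0.306, 0.001], [0.306, -0.952, 0.001], [0.001, -0.0, -1.0]]
force: [0.0, 1.1, -1.1]
width: 0.817
grip_force: 0.0
t 24.5 p [0.4374 0.1057 0.1959] ydeg -72.2 q7 -1.02 tilt [-0. -0. -1.] F [-0.8  0.2 -1.4] w 0.82 g 0.0
shift cm [-0.13  0.11 -0.41] roll 0
0 [('knob', [318, 246]), ('FL', [181, 258]), ('FR', [454, 259]), ('BL', [155, -20]), ('BR', [483, -19]), ('mF', [318, 179]), ('mB', [319, 28])]
0.1 [('knob', [318, 246]), ('FL', [172, 264]), ('FR', [463, 265]), ('BL', [154, -22]), ('BR', [483, -21]), ('mF', [318, 179]), ('mB', [319, 25])]
```

View pics/w6.png

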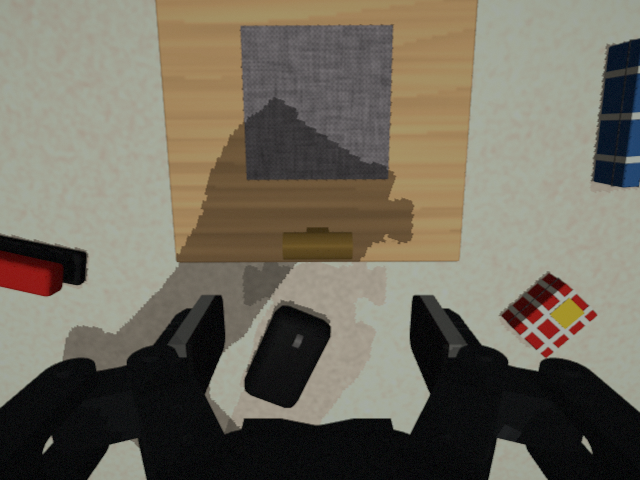

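Lid front edge spans 177–460 (283 px; 273 would be shut, 291 would be 0.1 rad), so it's about 0.05 rad open. Pressing with closed fingertips on the bar at (318,246).

```bash
python3 -m creep '{"xyz":[[-0.1,0.1,0],[0,0,0],[0,0,0],[0,0,0],[0,0,0],[0,0,2],[0,0,2],[0,0,1],[0,0,0]],"roll":[0,0,0,0,0,0,0,0,0]}' 0 20
python3 -m creep '{"xyz":[[0,0,0.4],[0,0,0.4],[0,0,0.2],[0,0,0.2],[0,0,0]],"roll":[0,0,0,0,0]}'
```

```text
time: 25.4
ee_pos: [0.4365, 0.1038, 0.1456]
ee_rot: [[0.953, 0.304, -0.002], [0.304, -0.953, -0.001], [-0.002, 0.0, -1.0]]
force: [-0.7, -0.0, 0.5]
width: -0.006
grip_force: 0.0
time: 25.9
ee_pos: [0.437, 0.1042, 0.1344]
ee_rot: [[0.952, 0.305, 0.0], [0.305, -0.952, 0.0], [0.0, -0.0, -1.0]]
force: [0.2, 1.5, 0.9]
width: -0.0
grip_force: 0.0
```

```bash
python3 -m creep '{"xyz":[[0,0,0.2],[0,0,0.2],[0,0,0]],"roll":[0,0,0]}'
```

```text
time: 26.2
ee_pos: [0.4369, 0.1041, 0.1302]
ee_rot: [[0.952, 0.305, -0.0], [0.305, -0.952, -0.0], [-0.0, 0.0, -1.0]]
force: [0.4, -0.3, -0.7]
width: -0.001
grip_force: 0.0
```

```bash
python3 -m creep '{"xyz":[[0,0,0.2],[0,0,0.2],[0,0,0]],"roll":[0,0,0]}'
python3 - <<'E'
from h import *
a,K,T=grab("side")
tcp=np.array(arm.read_state()["ee_pos"]); print("tcp",tcp, proj(K,T,tcp-[0,0,.011]))
c=a[280:420,300:480]; h=cv2.cvtColor(c,cv2.COLOR_BGR2HSV)
print("front corner px check; knob shut pred",proj(K,T,[.4365,.1042,.118]))
w=cv2.cvtColor(grab("wrist")[0],cv2.COLOR_BGR2RGB)
o=np.zeros((420,800,3),np.uint8); o[:420,:540]=cv2.resize(c,(540,420),interpolation=cv2.INTER_CUBIC)
o[:195,540:]=cv2.resize(w[:,:,::-1],(260,195)); cv2.imwrite("pics/k2.png",o)
E
```

```text
time: 26.5
ee_pos: [0.4369, 0.1041, 0.1262]
ee_rot: [[0.953, 0.305, -0.0], [0.305, -0.953, -0.0], [-0.0, 0.0, -1.0]]
force: [-0.2, 0.6, -0.6]
width: 0.002
grip_force: 0.0
tcp [0.4369069  0.10407942 0.1262657 ] [398.81840917 357.83187021]
front corner px check; knob shut pred [399.35652879 356.96535781]
```

View pics/k2.png

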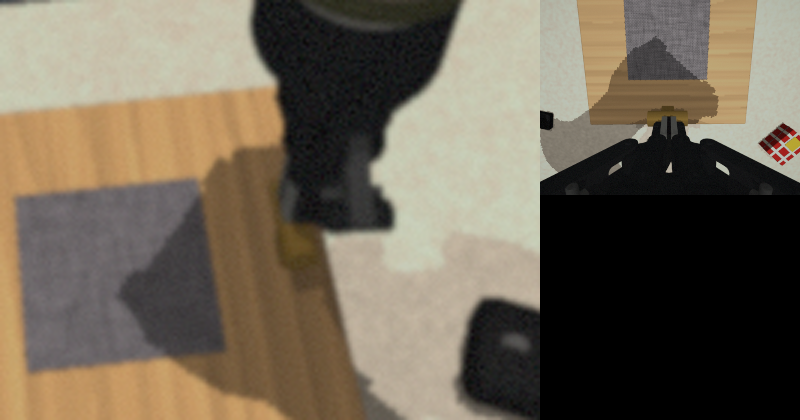

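Fingers stand in front of the bar. I quantify in the wrist view: brass mask against the projected fingertip and knob.

```bash
python3 - <<'E'
from h import *
old=cv2.cvtColor(cv2.imread("pics/w6.png"),cv2.COLOR_BGR2HSV)
print("brass",old[240,300],old[250,330],"wood sh",old[225,250],"wood",old[100,200])
im,K,T=grab("wrist"); hsv=cv2.cvtColor(im,cv2.COLOR_BGR2HSV)
tcp=np.array(arm.read_state()["ee_pos"])
print("tip px",proj(K,T,tcp-[0,0,.011]).round(),"knob pred",proj(K,T,[.4365,.1042,.118]).round())
m=((hsv[...,0]>17)&(hsv[...,0]<30)&(hsv[...,1]>190)).astype(np.uint8); m[:200]=0;m[360:]=0
for src,n in((hsv,"now"),(old,"w6")):
    m=((src[...,0]>18)&(src[...,0]<32)&(src[...,1]>190)&(src[...,2]>40)).astype(np.uint8); m[:, :230]=0; m[:, 420:]=0; m[340:]=0; m[:190]=0
    _,_,st,c=cv2.connectedComponentsWithStats(m); print(n,[(s.tolist(),q.round().tolist()) for s,q in zip(st[1:],c[1:]) if s[4]>80])
# dark columns around tip
g=im.max(2); print("dark rows at col",[ (c,int(np.argmax(g[200:400,c]<45))+200) for c in(300,310,318,326,336)])
E
```

```text
brass [ 19 161  92] [ 20 165  94] wood sh [ 16 119 103] wood [ 18 113 163]
tip px [316. 285.] knob pred [315. 289.]
now []
w6 []
dark rows at col [(300, 332), (310, 343), (318, 287), (326, 336), (336, 331)]
```

```bash
python3 - <<'E'
from h import *
old=cv2.cvtColor(cv2.imread("pics/w6.png"),cv2.COLOR_BGR2HSV)
im,K,T=grab("wrist"); hsv=cv2.cvtColor(im,cv2.COLOR_BGR2HSV)
for src,n in((hsv,"now"),(old,"w6")):
    m=((src[...,0]>15)&(src[...,0]<26)&(src[...,1]>138)&(src[...,2]>40)).astype(np.uint8); m[:, :230]=0; m[:, 420:]=0; m[360:]=0; m[:190]=0
    m=cv2.morphologyEx(m,cv2.MORPH_OPEN,np.ones((3,3)))
    _,_,st,c=cv2.connectedComponentsWithStats(m); print(n,[(s.tolist(),q.round().tolist()) for s,q in zip(st[1:],c[1:]) if s[4]>60])
c=cv2.resize(im[210:360,220:420],(800,600),interpolation=cv2.INTER_CUBIC); cv2.imwrite("pics/k3.png",np.clip(c.astype(int)*2,0,255).astype(np.uint8))
E
```

```text
now [([263, 261, 102, 50, 2813], [312.0, 284.0])]
w6 [([282, 227, 71, 33, 2008], [317.0, 244.0])]
```

View pics/k3.png

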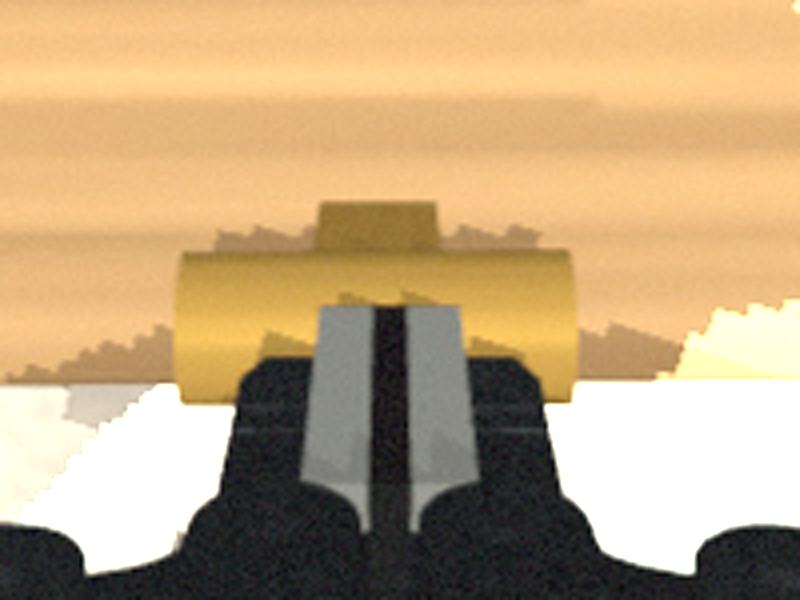

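The closed fingertips hang directly over the bar (crop: bar rows 250–403, tips ending at row 305 in front of it) but have not touched yet. Continue down in small steps.

```bash
for i in 1; do python3 -m creep '{"xyz":[[0,0,0.15],[0,0,0.15],[0,0,0]],"roll":[0,0,0]}'; done
python3 -m creep '{"xyz":[[0,0,0.15],[0,0,0.15],[0,0,0]],"roll":[0,0,0]}'
```

```text
time: 27.0
ee_pos: [0.4368, 0.1041, 0.1232]
ee_rot: [[0.953, 0.305, -0.0], [0.305, -0.953, -0.0], [-0.0, -0.0, -1.0]]
force: [0.1, -0.8, 0.1]
width: -0.001
grip_force: 0.0
time: 27.3
ee_pos: [0.4369, 0.1041, 0.1202]
ee_rot: [[0.952, 0.305, -0.0], [0.305, -0.952, -0.0], [-0.0, 0.0, -1.0]]
force: [-0.6, 0.3, 0.2]
width: -0.002
grip_force: 0.0
```

No contact yet. Rather than fuss with the round bar, I press on the flat board 50 mm beside the knob near the front edge. The shut top is 90 mm up, so contact comes at TCP about 101 mm.

```bash
python3 -m creep '{"xyz":[[0,0,-2],[0,0,-2],[-0.1,1.5,0],[-0.1,2,0],[-0.1,1.5,0],[0,0,2],[0,0,1.8],[0,0,0]],"roll":[0,0,0,0,0,0,0,0]}'
python3 -m creep '{"xyz":[[0,0,0.3],[0,0,0.3],[0,0,0.3],[0,0,0]],"roll":[0,0,0,0]}'
```

```text
time: 28.1
ee_pos: [0.4487, 0.0553, 0.1212]
ee_rot: [[0.953, 0.304, -0.002], [0.304, -0.953, -0.001], [-0.002, -0.0, -1.0]]
force: [0.0, 0.3, 0.7]
width: 0.003
grip_force: 0.0
time: 28.5
ee_pos: [0.4494, 0.0557, 0.1134]
ee_rot: [[0.952, 0.305, 0.0], [0.305, -0.952, 0.0], [0.0, -0.0, -1.0]]
force: [0.1, -0.4, 0.4]
width: 0.001
grip_force: 0.0
```

```bash
python3 -m creep '{"xyz":[[0,0,0.2],[0,0,0.2],[0,0,0.2],[0,0,0]],"roll":[0,0,0,0]}'
```

```text
time: 28.9
ee_pos: [0.4492, 0.0556, 0.1072]
ee_rot: [[0.953, 0.304, -0.0], [0.304, -0.953, -0.0], [-0.0, -0.0, -1.0]]
force: [-0.4, 0.2, 0.6]
width: 0.002
grip_force: 0.0
```

```bash
python3 -m creep '{"xyz":[[0,0,0.2],[0,0,0.2],[0,0,0.2],[0,0,0]],"roll":[0,0,0,0]}'
python3 -m creep '{"xyz":[[0,0,0.2],[0,0,0.2],[0,0,0]],"roll":[0,0,0]}'
```

```text
time: 29.3
ee_pos: [0.4493, 0.0555, 0.1012]
ee_rot: [[0.953, 0.304, -0.0], [0.304, -0.953, -0.0], [-0.0, -0.0, -1.0]]
force: [0.5, 0.7, -0.3]
width: 0.0
grip_force: 0.0
time: 29.6
ee_pos: [0.4493, 0.0556, 0.0972]
ee_rot: [[0.952, 0.305, -0.0], [0.305, -0.952, -0.0], [-0.0, 0.0, -1.0]]
force: [-0.1, -0.1, -0.2]
width: 0.001
grip_force: 0.0
```

```bash
python3 -m creep '{"xyz":[[0,0,0.15],[0,0,0.15],[0,0,0]],"roll":[0,0,0]}'
python3 - <<'E'
from h import *
im,K,T=grab("wrist","w7.png"); tcp=np.array(arm.read_state()["ee_pos"])
print("tip",proj(K,T,tcp-[0,0,.011]).round(),"tcp",proj(K,T,tcp).round())
s,K,T=grab("side","s3.png"); print("side tip",proj(K,T,tcp-[0,0,.011]).round(),"tcp",proj(K,T,tcp).round())
E
```

```text
time: 29.9
ee_pos: [0.4493, 0.0556, 0.0942]
ee_rot: [[0.953, 0.305, -0.0], [0.305, -0.953, -0.0], [-0.0, 0.0, -1.0]]
force: [-0.3, -0.1, -0.1]
width: -0.003
grip_force: 0.0
tip [316. 286.] tcp [315. 296.]
side tip [392. 339.] tcp [393. 335.]
```

Still none, so the closed tips must sit higher than assumed. I move 3 cm farther from the knob, so the gripper's body cannot reach it, and go on down in small steps.

```bash
python3 -m creep '{"xyz":[[0,0,-1],[0.2,1.5,0],[0.2,1.5,0],[0,0,1],[0,0,0.3],[0,0,0.3],[0,0,0]],"roll":[0,0,0,0,0,0,0]}'
```

```text
time: 30.7
ee_pos: [0.462, 0.0284, 0.0882]
ee_rot: [[0.952, 0.305, -0.001], [0.305, -0.952, 0.0], [-0.001, -0.0, -1.0]]
force: [-0.5, -0.2, 0.1]
width: 0.002
grip_force: 0.0
```

```bash
python3 -m creep '{"xyz":[[0,0,0.2],[0,0,0.2],[0,0,0]],"roll":[0,0,0]}'
```

```text
time: 31.0
ee_pos: [0.4623, 0.0284, 0.0843]
ee_rot: [[0.952, 0.305, 0.0], [0.305, -0.952, 0.0], [0.0, -0.0, -1.0]]
force: [-0.5, -1.0, 0.1]
width: 0.001
grip_force: 0.0
```

```bash
python3 - <<'E'
from h import *
tcp=np.array(arm.read_state()["ee_pos"]); w,K,T=grab("wrist"); s,K2,T2=grab("side")
a=tcp-[0,0,.011]; p=proj(K,T,a); q=proj(K2,T2,a); print(tcp,p,q)
def cut(im,p,r,k):
    x=int(np.clip(p[0]-r,0,640-2*r)); y=int(np.clip(p[1]-r,0,480-2*r)); im=im.copy(); cv2.drawMarker(im,tuple(int(v) for v in p),(0,0,255),0,5)
    print("crop origin",x,y); return np.clip(cv2.resize(im[y:y+2*r,x:x+2*r],(400,400),interpolation=cv2.INTER_CUBIC).astype(int)*1.6,0,255).astype(np.uint8)
cv2.imwrite("pics/k4.png",np.hstack([cut(w,p,100,4),cut(s,q,60,4)]))
E
```

```text
[0.46228178 0.02835507 0.0842995 ] [315.52086582 285.47758043] [385.13175951 325.75768358]
crop origin 215 185
crop origin 325 265
```

View pics/k4.png

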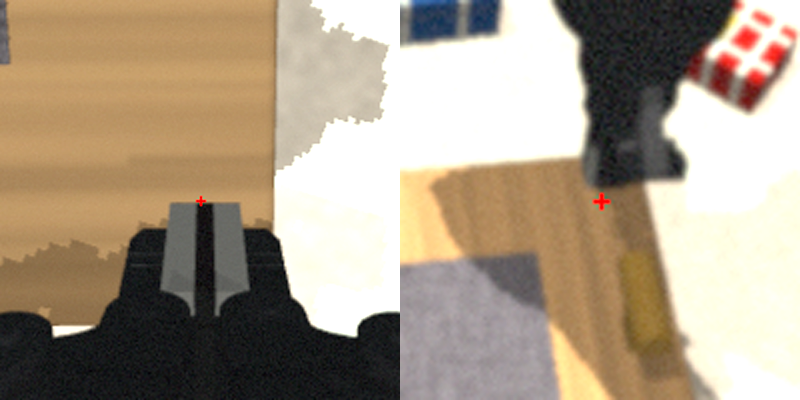

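The side view shows the closed tips ending about 6 px (roughly 15 mm) above where computed, over bare lid and clear of the knob, so contact is just a few millimetres further.

```bash
python3 -m creep '{"xyz":[[0,0,0.2],[0,0,0.2],[0,0,0]],"roll":[0,0,0]}'
```

```text
time: 31.4
ee_pos: [0.4622, 0.0282, 0.0802]
ee_rot: [[0.953, 0.304, -0.0], [0.304, -0.953, -0.0], [-0.0, -0.0, -1.0]]
force: [-0.2, -0.4, -0.5]
width: 0.002
grip_force: 0.0
```

```bash
python3 -m creep '{"xyz":[[0,0,0.2],[0,0,0.2],[0,0,0]],"roll":[0,0,0]}'
```

```text
time: 31.7
ee_pos: [0.4624, 0.0282, 0.0778]
ee_rot: [[0.953, 0.304, 0.001], [0.304, -0.953, 0.002], [0.002, -0.002, -1.0]]
force: [-5.9, 0.3, 33.8]
width: -0.001
grip_force: 16.5
```

```bash
python3 -m creep '{"xyz":[[0,0,0.2],[0,0,0.1],[0,0,0]],"roll":[0,0,0]}'
```

```text
time: 32.0
ee_pos: [0.4625, 0.0282, 0.0772]
ee_rot: [[0.953, 0.303, 0.004], [0.302, -0.953, 0.005], [0.005, -0.004, -1.0]]
force: [-14.4, 1.8, 84.4]
width: -0.002
grip_force: 42.3
```

Firm contact at 34→84 N with under 1 mm of give, so the lid rests on its rim. Back off and verify the lid by the apparent width of its front edge.

```bash
python3 -m creep '{"xyz":[[0,0,-0.5],[0,0,-2],[0,0,-4],[0,0,-4],[0,-4,-2],[0,-4,0],[0,0,0],[0,0,0]],"roll":[0,0,0,0,0,0,0,0]}' 8.5 40
python3 - <<'E'
from h import *
im,K,T=grab("wrist","w8.png"); to([.4377,.1059,.1963],107.66)
hsv=cv2.cvtColor(im,cv2.COLOR_BGR2HSV); th=.3082
def W(l,a):
    c,s=np.cos(a),np.sin(a); x=.085+(l[0]*c+l[2]*s)/1000; z=.08+(-l[0]*s+l[2]*c)/1000; y=l[1]/1000
    return [.5003+x*np.cos(th)-y*np.sin(th),.1245+x*np.sin(th)+y*np.cos(th),z]
def edges(im,l0):
    m=cv2.inRange(cv2.cvtColor(im,cv2.COLOR_BGR2HSV),(12,85,50),(22,255,255)); m=cv2.morphologyEx(m,cv2.MORPH_OPEN,np.ones((5,5)))
    m=cv2.morphologyEx(m,cv2.MORPH_CLOSE,np.ones((25,25)))
    k=max(cv2.findContours(m,0,1)[0],key=cv2.contourArea); q=cv2.approxPolyDP(k,6,True).reshape(-1,2); return q.tolist()
print("w6",edges(cv2.imread("pics/w6.png"),0)); print("now",edges(im,0))
for a in(0,.05,.1): print(a,[proj(K,T,W(l,a)).round(1).tolist() for l in((-170,95,10),(-170,-95,10),(-152,0,38),(-115,45,10),(-115,-45,10))])
E
```

```text
time: 32.8
ee_pos: [0.4377, 0.1055, 0.1983]
ee_rot: [[0.952, 0.308, 0.0], [0.308, -0.952, 0.0], [0.0, -0.0, -1.0]]
force: [-0.1, -1.2, 0.1]
width: 0.996
grip_force: 0.0
t 32.9 p [0.4379 0.1044 0.1983] ydeg -72.2 q7 -1.01 tilt [ 0.  0. -1.] F [ 0.1 -0.8  0.4] w 0.995 g 0.0
shift cm [ 0.02 -0.15  0.2 ] roll 0.1
w6 [[156, 0], [177, 261], [458, 260], [476, 0]]
now [[158, 0], [184, 255], [451, 254], [475, 0]]
0 [[181.5, 256.6], [452.6, 257.9], [317.3, 244.3], [249.7, 178.3], [385.4, 179.0]]
0.05 [[177.3, 259.6], [456.8, 261.0], [317.3, 244.6], [248.2, 178.4], [386.9, 179.1]]
0.1 [[172.8, 262.2], [461.3, 263.6], [317.4, 244.2], [246.6, 178.1], [388.5, 178.8]]
```

Front edge is now 267 px wide (predicted 271 for shut; 281 before), so the lid is shut. Next, the blue box.

```bash
python3 - <<'E'
from h import *
to([.5954,-.1283,.20],111.8)
E
```

```text
t 32.9 p [0.4379 0.1044 0.1983] ydeg -72.2 q7 -1.01 tilt [ 0.  0. -1.] F [ 0.1 -0.8  0.4] w 0.995 g 0.0
shift cm [ 5.98 27.45 -0.16] roll -4.0
```

```bash
python3 -m creep '{"xyz":[[0,0,0],[0.8,3.5,0],[0.8,4,0],[0.9,4,0],[0.9,4,0],[0.9,4,0],[0.9,4,0],[0.8,4,0],[0,0,0],[0,0,0]],"roll":[-4,0,0,0,0,0,0,0,0,0]}'
cat > box.py <<'E'
from h import *
import sys
R={"blue":((95,60,30),(125,255,255)),"green":((50,60,30),(90,255,255)),"red":((172,110,40),(180,255,255))}
def find(col,top,f=None):
    """top-face rectangle (wrist view) from saturated check colour + yellow + white inside hull"""
    im,K,T=grab("wrist",f); hsv=cv2.cvtColor(im,cv2.COLOR_BGR2HSV)
    m=cv2.inRange(hsv,*R[col]); 
    if col=="red": m|=cv2.inRange(hsv,(0,110,40),(8,255,255))
    m=cv2.morphologyEx(m,cv2.MORPH_OPEN,np.ones((3,3))); m=cv2.morphologyEx(m,cv2.MORPH_CLOSE,np.ones((15,15)))
    k=max(cv2.findContours(m,0,1)[0],key=cv2.contourArea); h=cv2.convexHull(k).reshape(-1,2)
    print("bbox px",cv2.boundingRect(k))
    for z in(top,top/2):
        P=np.array([onplane(K,T,q,z)[:2] for q in h])*1000; r=cv2.minAreaRect(P.astype(np.float32)); b=cv2.boxPoints(r)
        e=max([b[1]-b[0],b[2]-b[1]],key=np.linalg.norm); a=np.degrees(np.arctan2(e[1],e[0]))%180
        print("z",z,np.round(r[0],1),np.round(sorted(r[1]),1),"axis",round(a,1))
    return np.array(r[0])/1000,a
E
python3 - <<'E'
from box import *
c,a=find("blue",.036,"b1.png"); to([*c,.014],a+90)
E
```

```text
time: 33.85
ee_pos: [0.5948, -0.1317, 0.1977]
ee_rot: [[0.931, 0.366, -0.001], [0.366, -0.931, -0.001], [-0.001, 0.0, -1.0]]
force: [0.3, 0.4, -0.7]
width: 0.994
grip_force: 0.0
bbox px (272, 141, 79, 133)
z 0.036 [ 596.  -127.4] [ 60.9 109.7] axis 21.9
z 0.018 [ 592.4 -128.5] [ 64.4 115.9] axis 21.9
t 33.9 p [ 0.5945 -0.1301  0.1977] ydeg -68.4 q7 -0.54 tilt [-0.001 -0.001 -1.   ] F [-0.1 -0.3  0. ] w 0.997 g 0.0
shift cm [-0.12 -0.22 18.37] roll -0.3
```

Top-face size matches (61×110), centre (596,−127). Descend and grip.

```bash
python3 -m creep '{"xyz":[[0.25,-0.2,2],[0,0,3],[0,0,3],[0,0,3],[0,0,3],[0,0,2.5],[0,0,1.2],[0,0,0.5],[0,0,0],[0,0,0]],"roll":[-0.3,0,0,0,0,0,0,0,0,0]}'
python3 -m creep '{"xyz":[[0,0,0],[0,0,0],[0,0,0],[0,0,0],[0,0,0],[0,0,0],[0,0,0],[0,0,0]],"roll":[0,0,0,0,0,0,0,0]}' 3 50
python3 -m creep '{"xyz":[[0,0,-1],[0,0,-3],[0,0,-4],[0,0,-4],[0,0,-4],[0,0,0],[0,0,0]],"roll":[0,0,0,0,0,0,0]}'
python3 - <<'E'
from h import *
to([.5146,.1291,.18],107.66)
E
```

```text
time: 34.9
ee_pos: [0.5976, -0.1261, 0.0174]
ee_rot: [[0.927, 0.375, 0.001], [0.375, -0.927, -0.0], [0.001, 0.001, -1.0]]
force: [0.5, 0.1, -0.0]
width: 0.995
grip_force: 0.0
time: 35.7
ee_pos: [0.5977, -0.1261, 0.018]
ee_rot: [[0.927, 0.375, 0.002], [0.375, -0.927, 0.0], [0.002, 0.0, -1.0]]
force: [-2.2, 0.9, 13.4]
width: 0.685
grip_force: 50.6
time: 36.4
ee_pos: [0.5973, -0.1256, 0.1774]
ee_rot: [[0.927, 0.376, 0.002], [0.376, -0.927, 0.0], [0.002, 0.0, -1.0]]
force: [-0.0, 0.1, -3.6]
width: 0.677
grip_force: 53.9
t 36.4 p [ 0.5973 -0.1256  0.1774] ydeg -67.9 q7 -0.51 tilt [ 0.002  0.    -1.   ] F [-0.   0.1 -3.6] w 0.677 g 53.9
shift cm [ -0.15 -26.78  -0.27] roll 4.4
```

Gripped at 62 mm width (reads 58), lifted level. Carry to above the felt.

```bash
python3 -m creep '{"xyz":[[0,-1.5,0],[0,-3,0],[0,-3.5,0],[0,-3.5,0],[0,-3.5,0],[0,-3.5,0],[0,-3.5,0],[0,-3,0],[0,-1.8,0],[0,0,0]],"roll":[2.2,2.2,0,0,0,0,0,0,0,0]}'
python3 - <<'E'
from h import *
to([.516,.130,.112],107.66)
im,K,T=grab("wrist"); hsv=cv2.cvtColor(im,cv2.COLOR_BGR2HSV)
s,K,T=grab("side"); h=cv2.cvtColor(s,cv2.COLOR_BGR2HSV)
E
```

```text
time: 37.4
ee_pos: [0.5117, 0.1315, 0.1748]
ee_rot: [[0.952, 0.307, -0.004], [0.307, -0.952, -0.0], [-0.003, -0.001, -1.0]]
force: [0.2, -0.0, -3.0]
width: 0.674
grip_force: 54.0
t 37.4 p [0.5117 0.1315 0.1748] ydeg -72.1 q7 -0.97 tilt [-0.003 -0.001 -1.   ] F [ 0.2 -0.  -3. ] w 0.674 g 54.0
shift cm [0.38 0.28 6.28] roll 0.2
```

```bash
python3 -m creep '{"xyz":[[0.3,0.2,0],[0.1,0.1,1.5],[0,0,2],[0,0,1.5],[0,0,1],[0,0,0.3],[0,0,0],[0,0,0]],"roll":[0.2,0,0,0,0,0,0,0]}'
python3 -m creep '{"xyz":[[0,0,0.2],[0,0,0.1],[0,0,0]],"roll":[0,0,0]}'
```

```text
time: 38.3
ee_pos: [0.5188, 0.1267, 0.1137]
ee_rot: [[0.954, 0.299, 0.001], [0.299, -0.954, 0.0], [0.001, 0.0, -1.0]]
force: [0.5, 0.9, -2.1]
width: 0.683
grip_force: 54.1
time: 38.6
ee_pos: [0.5185, 0.1272, 0.1105]
ee_rot: [[0.954, 0.3, 0.0], [0.3, -0.954, 0.0], [0.0, -0.0, -1.0]]
force: [0.5, 0.2, -2.2]
width: 0.672
grip_force: 54.0
```

```bash
python3 -m creep '{"xyz":[[-0.15,-0.35,0],[0,0,0.1],[0,0,0.1],[0,0,0]],"roll":[0,0,0,0]}'
python3 -m creep '{"xyz":[[0,0,0],[0,0,0],[0,0,0],[0,0,0],[0,0,-1],[0,0,-3],[0,0,-4],[0,0,-4],[0,0,0],[0,0,0]],"roll":[0,0,0,0,0,0,0,0,0,0]}' 8.5 40
python3 - <<'E'
from box import *
im,K,T=grab("wrist"); hsv=cv2.cvtColor(im,cv2.COLOR_BGR2HSV)
m=cv2.inRange(hsv,*R["blue"]); m=cv2.morphologyEx(cv2.morphologyEx(m,2,np.ones((3,3))),3,np.ones((15,15)))
k=max(cv2.findContours(m,0,1)[0],key=cv2.contourArea); print(cv2.boundingRect(k))
P=np.array([onplane(K,T,q,.126)[:2] for q in k.reshape(-1,2)])*1000; print("blue on lid",cv2.minAreaRect(P.astype(np.float32)))
to([.6091,-.3164,.22],77.2)
E
```

```text
time: 39.0
ee_pos: [0.5159, 0.13, 0.1084]
ee_rot: [[0.954, 0.3, -0.0], [0.3, -0.954, 0.0], [-0.0, -0.0, -1.0]]
force: [-0.2, 0.4, -0.5]
width: 0.675
grip_force: 55.1
time: 40.0
ee_pos: [0.5161, 0.1302, 0.2295]
ee_rot: [[0.954, 0.3, 0.002], [0.3, -0.954, 0.001], [0.002, -0.001, -1.0]]
force: [-0.6, -0.0, -0.2]
width: 0.994
grip_force: 0.0
(270, 152, 96, 158)
blue on lid ((514.7302856445312, 128.93197631835938), (109.9297103881836, 61.88252639770508), 17.493680953979492)
t 40.0 p [0.5155 0.1302 0.2285] ydeg -72.5 q7 -1.04 tilt [ 0.    -0.001 -1.   ] F [ 0.4 -0.3 -0.1] w 0.992 g 0.0
shift cm [19.02 41.48  0.83] roll 30.3
```

Blue sits at (514.7, 128.9), level and dead centre. On to green.

```bash
python3 -m creep '{"xyz":[[0,0,0],[0,0,0],[0,0,0],[0,0,0],[1.4,3,0],[1.9,4.2,0],[1.9,4.2,0],[1.9,4.2,0],[2,4.3,0],[2,4.3,0]],"roll":[7.6,7.6,7.6,7.5,0,0,0,0,0,0]}'
python3 -m creep '{"xyz":[[2,4.3,0],[2,4.3,0.3],[2,4.2,0.5],[1.6,3.6,0],[0,0,0],[0,0,0],[0,0,0]],"roll":[0,0,0,0,0,0,0]}'
python3 - <<'E'
from box import *
c,a=find("green",.032); to([*c,.016],a+90)
E
```

```text
time: 41.05
ee_pos: [0.5697, -0.1324, 0.227]
ee_rot: [[0.975, -0.223, -0.002], [-0.223, -0.975, 0.0], [-0.002, 0.0, -1.0]]
force: [0.5, 0.2, -0.2]
width: 0.996
grip_force: 0.0
time: 41.75
ee_pos: [0.6075, -0.3063, 0.2191]
ee_rot: [[0.975, -0.222, -0.002], [-0.222, -0.975, 0.002], [-0.002, -0.001, -1.0]]
force: [0.6, 0.0, -0.3]
width: 0.991
grip_force: 0.0
bbox px (297, 152, 63, 97)
z 0.032 [ 610.2 -317. ] [53.5 85.1] axis 167.2
z 0.016 [ 607.1 -316.8] [56.  89.1] axis 167.2
t 41.8 p [ 0.6078 -0.306   0.2195] ydeg -102.8 q7 -0.82 tilt [-0.001 -0.001 -1.   ] F [-0.5  0.1 -0.2] w 0.993 g 0.0
shift cm [ 0.2   1.09 20.35] roll 0.0
```

```bash
python3 -m creep '{"xyz":[[0.5,1.1,2],[0,0,3],[0,0,3.5],[0,0,3.5],[0,0,3],[0,0,2.5],[0,0,1.5],[0,0,0.9],[0,0,0],[0,0,0]],"roll":[0,0,0,0,0,0,0,0,0,0]}'
python3 -m creep '{"xyz":[[0,0,0],[0,0,0],[0,0,0],[0,0,0],[0,0,0],[0,0,0],[0,0,0],[0,0,0]],"roll":[0,0,0,0,0,0,0,0]}' 3 50
python3 -m creep '{"xyz":[[0,0,-1],[0,0,-3],[0,0,-4],[0,0,-4],[0,0,-4],[0,0,-4],[0,0,0],[0,0,0]],"roll":[0,0,0,0,0,0,0,0]}'
python3 - <<'E'
from h import *
to([.5147,.1289,.22],107.5)
E
```

```text
time: 42.8
ee_pos: [0.6108, -0.3196, 0.0224]
ee_rot: [[0.975, -0.222, 0.001], [-0.222, -0.975, -0.001], [0.001, 0.0, -1.0]]
force: [1.1, 0.4, 0.3]
width: 0.992
grip_force: 0.0
time: 43.6
ee_pos: [0.6103, -0.3194, 0.0214]
ee_rot: [[0.975, -0.223, -0.0], [-0.223, -0.975, 0.0], [-0.0, -0.0, -1.0]]
force: [0.1, -0.7, 0.4]
width: 0.349
grip_force: 0.0
time: 44.4
ee_pos: [0.6105, -0.3195, 0.2229]
ee_rot: [[0.975, -0.223, 0.002], [-0.223, -0.975, -0.0], [0.002, -0.0, -1.0]]
force: [0.5, 0.5, -0.7]
width: 0.347
grip_force: 0.0
t 44.4 p [ 0.6105 -0.3195  0.2229] ydeg -102.9 q7 -0.81 tilt [ 0.002 -0.    -1.   ] F [ 0.5  0.5 -0.7] w 0.347 g 0.0
shift cm [  4.35 -45.65   0.3 ] roll -30.4
```

Missed: the half-closed pads passed above the 32 mm box. All contacts so far fit tips about 12 mm behind the TCP reading, so I should go about 25 mm lower. Re-measure green first.

```bash
python3 -m creep '{"xyz":[[0,0,0],[0,0,0],[0,0,0],[0,0,0]],"roll":[0,0,0,0]}' 8.5 50
python3 - <<'E'
from box import *
c,a=find("green",.032,"g2.png"); to([.6102,-.317,0.004],a+90)
E
```

```text
time: 44.8
ee_pos: [0.61, -0.3194, 0.2206]
ee_rot: [[0.975, -0.223, -0.001], [-0.223, -0.975, 0.0], [-0.001, 0.0, -1.0]]
force: [0.8, 0.4, -0.6]
width: 0.99
grip_force: 0.0
bbox px (283, 158, 62, 96)
z 0.032 [ 610.5 -317.2] [53.2 85.2] axis 167.2
z 0.016 [ 607.4 -316.3] [55.7 89.2] axis 167.2
t 44.9 p [ 0.6101 -0.3195  0.2209] ydeg -102.9 q7 -0.81 tilt [-0.001  0.    -1.   ] F [ 0.2 -0.6 -0.9] w 1.001 g 0.0
shift cm [-2.000e-02 -2.400e-01  2.169e+01] roll -0.0
```

Green is undisturbed. Descend to TCP 4 mm, then lower gently while watching the force.

```bash
python3 -m creep '{"xyz":[[0,-0.2,2],[0,0,3.5],[0,0,4],[0,0,4],[0,0,3.5],[0,0,2.5],[0,0,1.5],[0,0,0.7],[0,0,0],[0,0,0]],"roll":[0,0,0,0,0,0,0,0,0,0]}'
python3 -m creep '{"xyz":[[0,0,0.2],[0,0,0.2],[0,0,0]],"roll":[0,0,0]}'
```

```text
time: 45.85
ee_pos: [0.6113, -0.3181, 0.0056]
ee_rot: [[0.975, -0.223, 0.001], [-0.223, -0.975, -0.001], [0.002, 0.001, -1.0]]
force: [0.2, 0.2, 0.5]
width: 0.994
grip_force: 0.0
time: 46.15
ee_pos: [0.6109, -0.3174, 0.0007]
ee_rot: [[0.975, -0.223, 0.001], [-0.223, -0.975, -0.0], [0.001, -0.0, -1.0]]
force: [-0.6, 0.1, 0.1]
width: 0.992
grip_force: 0.0
```

```bash
python3 -m creep '{"xyz":[[0,0,0.2],[0,0,0.2],[0,0,0]],"roll":[0,0,0]}'
```

```text
time: 46.45
ee_pos: [0.6106, -0.3173, -0.0039]
ee_rot: [[0.975, -0.223, -0.0], [-0.223, -0.975, 0.0], [-0.0, -0.0, -1.0]]
force: [-0.5, -0.5, -0.1]
width: 0.999
grip_force: 0.0
```

```bash
python3 -m creep '{"xyz":[[0,0,0],[0,0,0],[0,0,0],[0,0,0],[0,0,0],[0,0,0],[0,0,0]],"roll":[0,0,0,0,0,0,0]}' 3 50
python3 -m creep '{"xyz":[[0,0,-1],[0,0,-3],[0,0,-4],[0,0,-4],[0,0,-4],[0,0,-4],[0,0,-1],[0,0,0],[0,0,0]],"roll":[0,0,0,0,0,0,0,0,0]}'
python3 - <<'E'
from h import *
to([.5147,.1289,.21],107.5)
E
```

```text
time: 47.15
ee_pos: [0.6108, -0.3177, -0.0034]
ee_rot: [[0.975, -0.223, 0.0], [-0.223, -0.975, -0.0], [0.0, 0.0, -1.0]]
force: [-0.3, 0.9, 5.3]
width: 0.621
grip_force: 53.8
time: 48.05
ee_pos: [0.6103, -0.3165, 0.2052]
ee_rot: [[0.975, -0.222, -0.001], [-0.222, -0.975, 0.001], [-0.001, -0.001, -1.0]]
force: [0.0, -0.4, -1.6]
width: 0.62
grip_force: 53.4
t 48.0 p [ 0.6103 -0.3165  0.2052] ydeg -102.8 q7 -0.8 tilt [-0.001 -0.001 -1.   ] F [ 0.  -0.4 -1.6] w 0.62 g 53.4
shift cm [  4.27 -45.36  -0.44] roll -30.3
```

Green held (53 mm, 1.6 N). Carry to the stack.

```bash
python3 -m creep '{"xyz":[[0,0,0],[0,0,0],[0,0,0],[0,0,0],[0.3,-3,0],[0.4,-4.2,0],[0.4,-4.2,0],[0.4,-4.2,0],[0.4,-4.2,0],[0.4,-4.2,0]],"roll":[-7.6,-7.6,-7.6,-7.5,0,0,0,0,0,0]}'
python3 -m creep '{"xyz":[[0.4,-4.2,0],[0.4,-4.2,0],[0.4,-4.2,0],[0.4,-4.2,0],[0.3,-3,0],[0,-1.5,0],[0,0,0],[0,0,0],[0,0,0]],"roll":[0,0,0,0,0,0,0,0,0]}'
python3 - <<'E'
from h import *
to([.5147,.1289,.125],107.5)
E
```

```text
time: 49.05
ee_pos: [0.5592, -0.0797, 0.2046]
ee_rot: [[0.954, 0.3, -0.003], [0.3, -0.954, -0.0], [-0.003, -0.001, -1.0]]
force: [0.3, 1.4, -1.6]
width: 0.624
grip_force: 53.3
time: 49.95
ee_pos: [0.515, 0.126, 0.2059]
ee_rot: [[0.955, 0.298, -0.001], [0.298, -0.955, -0.001], [-0.001, 0.001, -1.0]]
force: [0.1, 0.9, -1.1]
width: 0.623
grip_force: 53.3
t 50.0 p [0.515  0.126  0.2059] ydeg -72.7 q7 -1.03 tilt [-0.001  0.001 -1.   ] F [ 0.1  0.9 -1.1] w 0.623 g 53.3
shift cm [ 0.06 -0.29  8.09] roll -0.2
```

```bash
python3 -m creep '{"xyz":[[0.05,-0.25,0],[0,0,2],[0,0,2.5],[0,0,1.7],[0,0,1],[0,0,0.6],[0,0,0],[0,0,0]],"roll":[0,0,0,0,0,0,0,0]}'
python3 -c "
from h import *
to([.5147,.1289,.123],107.5)"
```

```text
time: 50.75
ee_pos: [0.5152, 0.1296, 0.1289]
ee_rot: [[0.954, 0.299, 0.001], [0.299, -0.954, 0.0], [0.001, 0.0, -1.0]]
force: [-0.3, -0.8, -0.9]
width: 0.614
grip_force: 53.3
t 50.8 p [0.5152 0.1296 0.1289] ydeg -72.6 q7 -0.92 tilt [ 0.001  0.    -1.   ] F [-0.3 -0.8 -0.9] w 0.614 g 53.3
shift cm [-0.07  0.05  0.59] roll -0.1
```

```bash
python3 -m creep '{"xyz":[[0,0,0.3],[0,0,0.2],[0,0,0.1],[0,0,0]],"roll":[0,0,0,0]}'
python3 -m creep '{"xyz":[[0,0,0],[0,0,0],[0,0,0],[0,0,0],[0,0,-1],[0,0,-3],[0,0,-4],[0,0,-4],[0,0,0],[0,0,0]],"roll":[0,0,0,0,0,0,0,0,0,0]}' 8 40
cat >> box.py <<'E'
def onlid(col,z):
    im,K,T=grab("wrist"); hsv=cv2.cvtColor(im,cv2.COLOR_BGR2HSV); m=cv2.inRange(hsv,*R[col])
    if col=="red": m|=cv2.inRange(hsv,(0,110,40),(8,255,255))
    m=cv2.morphologyEx(cv2.morphologyEx(m,2,np.ones((3,3))),3,np.ones((15,15)))
    m[400:]=0; k=max(cv2.findContours(m,0,1)[0],key=cv2.contourArea)
    P=np.array([onplane(K,T,q,z)[:2] for q in k.reshape(-1,2)])*1000; r=cv2.minAreaRect(P.astype(np.float32)); print(col,np.round(r[0],1),np.round(r[1],1),round(r[2],1),cv2.boundingRect(k))
E
python3 - <<'E'
from box import *
onlid("green",.158); onlid("blue",.126)
to([.4073,-.1313,.24],64.9)
E
```

```text
time: 51.15
ee_pos: [0.5149, 0.13, 0.1225]
ee_rot: [[0.954, 0.3, 0.0], [0.3, -0.954, 0.0], [0.0, -0.0, -1.0]]
force: [-0.1, 0.6, -0.1]
width: 0.621
grip_force: 53.4
time: 52.15
ee_pos: [0.515, 0.1302, 0.2435]
ee_rot: [[0.954, 0.3, 0.002], [0.3, -0.954, 0.001], [0.002, -0.001, -1.0]]
force: [-0.6, -0.5, -1.1]
width: 0.936
grip_force: 0.0
green [515.  129.5] [86.8 53.7] 17.3 (273, 171, 89, 133)
blue [559.5 142.7] [16.6 61.4] 15.6 (273, 148, 91, 27)
t 52.2 p [0.5141 0.13   0.2419] ydeg -72.6 q7 -1.09 tilt [-0.001 -0.    -1.   ] F [-0.1  0.   0.3] w 0.935 g 0.0
shift cm [ 1.41 28.19  0.18] roll 42.5
```

Green sits at (515.0, 129.5) on blue. Now red.

```bash
python3 -m creep '{"xyz":[[0,0,0],[0,0,0],[0,0,0],[0,0,0],[0,0,0],[0.2,3,0],[0.2,4,0],[0.2,4,0],[0.2,4,0],[0.2,4,0.5]],"roll":[8.5,8.5,8.5,8.5,8.5,0,0,0,0,0]}'
python3 -m creep '{"xyz":[[0.2,4,1.5],[0.2,3,1.5],[0,2.2,1],[0,0,0],[0,0,0],[0,0,0]],"roll":[0,0,0,0,0,0]}'
python3 - <<'E'
from box import *
c,a=find("red",.028,"r1.png"); to([*c,.0],a+90)
E
```

```text
time: 53.25
ee_pos: [0.4422, -0.0478, 0.2368]
ee_rot: [[0.906, -0.424, -0.001], [-0.424, -0.906, -0.001], [-0.001, 0.001, -1.0]]
force: [-0.5, 0.3, -0.2]
width: 0.937
grip_force: 0.0
time: 53.85
ee_pos: [0.4083, -0.1309, 0.1972]
ee_rot: [[0.906, -0.423, -0.001], [-0.423, -0.906, -0.0], [-0.001, 0.0, -1.0]]
force: [0.8, 0.3, -0.8]
width: 0.938
grip_force: 0.0
bbox px (289, 174, 56, 73)
z 0.028 [ 409.1 -131.2] [45.4 61.3] axis 155.1
z 0.014 [ 406.4 -130. ] [47.4 64. ] axis 155.1
t 53.9 p [ 0.4084 -0.1308  0.1973] ydeg -115.0 q7 -1.1 tilt [-0.  0. -1.] F [ 0.1 -0.2 -0.1] w 0.934 g 0.0
shift cm [-2.200e-01  1.000e-02  1.973e+01] roll -0.1
```

```bash
python3 -m creep '{"xyz":[[0.1,0,2],[0,0,3.5],[0,0,4],[0,0,3.5],[0,0,3],[0,0,2],[0,0,1.2],[0,0,0.6],[0,0,0],[0,0,0]],"roll":[0,0,0,0,0,0,0,0,0,0]}'
python3 -m creep '{"xyz":[[0,0,0.2],[0,0,0.2],[0,0,0]],"roll":[0,0,0]}'
```

```text
time: 54.9
ee_pos: [0.4126, -0.1331, 0.0063]
ee_rot: [[0.906, -0.423, -0.007], [-0.423, -0.906, 0.001], [-0.007, 0.002, -1.0]]
force: [0.2, -0.3, -0.2]
width: 0.936
grip_force: 0.0
time: 55.2
ee_pos: [0.4134, -0.1334, 0.0035]
ee_rot: [[0.906, -0.423, -0.01], [-0.423, -0.906, 0.002], [-0.01, 0.002, -1.0]]
force: [0.7, 0.1, -0.6]
width: 0.944
grip_force: 0.0
```

```bash
python3 -m creep '{"xyz":[[0,0,0],[0,0,0],[0,0,0],[0,0,0],[0,0,0],[0,0,0],[0,0,0],[0,0,0]],"roll":[0,0,0,0,0,0,0,0]}' 2.5 40
```

```text
time: 56.0
ee_pos: [0.413, -0.1336, 0.0036]
ee_rot: [[0.906, -0.424, -0.01], [-0.424, -0.906, 0.003], [-0.01, 0.002, -1.0]]
force: [-0.6, 0.7, 5.1]
width: 0.527
grip_force: 40.5
```

Red gripped (45 mm), 4.5 mm off along the jaws' x because of the reach limit; allowed for in placing. Lift and carry.

```bash
python3 -m creep '{"xyz":[[0,0,-1],[0,0,-3],[0,0,-4],[0,0,-4],[0,0,-4],[0,0,-4],[0,0,-3],[0,0,0],[0,0,0]],"roll":[0,0,0,0,0,0,0,0,0]}'
python3 - <<'E'
from h import *
to([.5193,.1309,.23],107.4)
E
```

```text
time: 56.9
ee_pos: [0.4155, -0.1335, 0.2334]
ee_rot: [[0.906, -0.423, -0.009], [-0.422, -0.906, 0.004], [-0.01, 0.001, -1.0]]
force: [-0.0, 0.1, -0.8]
width: 0.524
grip_force: 41.7
t 56.9 p [ 0.4155 -0.1335  0.2334] ydeg -115.0 q7 -1.25 tilt [-0.01   0.001 -1.   ] F [-0.   0.1 -0.8] w 0.524 g 41.7
shift cm [ 17.81 -22.13   0.14] roll -42.4
```

```bash
python3 -m creep '{"xyz":[[0,0,0],[0,0,0],[0,0,0],[0,0,0],[0,0,0],[1.8,-2.2,0],[2.4,-3,0],[2.4,-3,0],[2.4,-3,0],[2.4,-3,0]],"roll":[-8.5,-8.5,-8.5,-8.5,-8.4,0,0,0,0,0]}'
python3 -m creep '{"xyz":[[2.4,-3,0],[2.4,-3,0],[1.6,-1.9,0],[0,0,0],[0,0,0],[0,0,0]],"roll":[0,0,0,0,0,0]}'
python3 - <<'E'
from h import *
to([.5193,.1309,.166],107.4)
E
```

```text
time: 57.9
ee_pos: [0.4814, 0.0367, 0.2316]
ee_rot: [[0.955, 0.297, -0.013], [0.298, -0.955, 0.003], [-0.012, -0.006, -1.0]]
force: [1.3, -0.1, -0.4]
width: 0.526
grip_force: 41.7
time: 58.5
ee_pos: [0.5187, 0.1284, 0.2321]
ee_rot: [[0.955, 0.296, -0.012], [0.296, -0.955, 0.002], [-0.011, -0.006, -1.0]]
force: [-0.0, 0.3, -1.4]
width: 0.528
grip_force: 41.7
t 58.5 p [0.5187 0.1284 0.2321] ydeg -72.8 q7 -1.17 tilt [-0.011 -0.006 -1.   ] F [-0.   0.3 -1.4] w 0.528 g 41.7
shift cm [ 0.21 -0.19  6.61] roll -0.2
```

```bash
python3 -m creep '{"xyz":[[0.2,-0.2,0],[0,0,1.5],[0,0,2],[0,0,1.5],[0,0,1],[0,0,0.5],[0,0,0],[0,0,0]],"roll":[0,0,0,0,0,0,0,0]}'
python3 -c "
from h import *
to([.5193,.1309,.162],107.4)"
```

```text
time: 59.3
ee_pos: [0.5205, 0.1323, 0.1684]
ee_rot: [[0.955, 0.298, -0.01], [0.298, -0.955, 0.003], [-0.009, -0.006, -1.0]]
force: [-0.5, 0.6, -0.5]
width: 0.524
grip_force: 41.7
t 59.3 p [0.5205 0.1323 0.1684] ydeg -72.7 q7 -1.09 tilt [-0.009 -0.006 -1.   ] F [-0.5  0.6 -0.5] w 0.524 g 41.7
shift cm [-0.15  0.11  0.64] roll -0.1
```

```bash
python3 -m creep '{"xyz":[[-0.1,0.1,0.3],[0,0,0.2],[0,0,0.1],[0,0,0]],"roll":[0,0,0,0]}'
python3 -m creep '{"xyz":[[0,0,0],[0,0,0],[0,0,0],[0,0,0],[0,0,0],[0,0,-1],[0,0,-3],[0,0,-4],[0,0,-4],[0,0,0]],"roll":[0,0,0,0,0,0,0,0,0,0]}' 8 40
python3 - <<'E'
from box import *
onlid("red",.186); onlid("green",.158); onlid("blue",.126)
s,K,T=grab("side","s9.png"); hsv=cv2.cvtColor(s,cv2.COLOR_BGR2HSV)
to([.5,.1,.3])
E
```

```text
time: 59.7
ee_pos: [0.5194, 0.1313, 0.162]
ee_rot: [[0.954, 0.298, -0.011], [0.298, -0.955, 0.003], [-0.009, -0.006, -1.0]]
force: [0.3, -0.6, -0.7]
width: 0.527
grip_force: 41.7
time: 60.7
ee_pos: [0.5232, 0.1305, 0.2872]
ee_rot: [[0.955, 0.297, -0.003], [0.297, -0.955, 0.006], [-0.002, -0.006, -1.0]]
force: [1.2, -0.4, -1.3]
width: 0.937
grip_force: 0.0
red [514.4 129.3] [60.9 44.9] 17.2 (281, 201, 69, 87)
green [548.3 140.2] [17.2 53.2] 17.4 (279, 173, 75, 25)
blue [559.6 142.7] [19.  62.2] 14.4 (278, 152, 80, 26)
t 60.9 p [0.52   0.131  0.2816] ydeg -72.6 q7 -1.23 tilt [-0.01  -0.006 -1.   ] F [-0.6 -0.9 -0.4] w 0.936 g 0.0
shift cm [-2.86  2.35 -1.82] roll 0
```

Red sits at (514.4, 129.3), within 1 mm of green, with the size matching at 186 mm height. Stack complete and the arm clear; handing in.

```bash
python3 -m creep '{"xyz":[[0,0,-2],[0,0,0],[0,0,0],[0,0,0],[0,0,0]],"roll":[0,0,0,0,0]}'; python3 -c "
from workcell import arm
print(arm.finish_job())"
```

```text
time: 61.4
ee_pos: [0.5205, 0.1308, 0.3011]
ee_rot: [[0.955, 0.298, -0.012], [0.298, -0.955, 0.002], [-0.011, -0.006, -1.0]]
force: [-0.2, -0.1, -0.2]
width: 0.932
grip_force: 0.0
the job is handed in; nothing more can be done
None
```

I handed the job in at about 61 s, with no verdict returned: the camera went into the chest lens up (last seen just before I shut the lid), and blue, green and red are stacked on the lid, each within about 1 mm of centre by the wrist camera; the mug was never approached.

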